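# Change a tool set over to the setup rack in the same order

### The job

The four taper-shank milling tools hang in the grey steel rack in the order in which the next job uses them. Move all four into the empty plywood rack in that same order from left to right as you face the racks, each one upright and seated with its flange flat on the rack, set down rather than dropped. Leave the spanner, the tape measure and the jar of screws beside them where they are.

Things in the scene. Friction and masses are not known exactly. Their poses are not given: they have to be found in the camera images.
- face_mill: Face mill: squat dark steel cutter, broadest of the four from above, five small gold inserts and a cap screw in its flat end face. Origin: on its axis, underside of the 54 x 16 mm flange that it hangs by; z up the axis. Below: cone (32 mm wide, 17 at the end) and stud to 62 mm down. Grip the round body, 48 mm wide, 24 to 54 mm above the origin; top at 57 mm. About 0.75 kg.
- drill_chuck: Drill chuck: bright steel knurled sleeve, cone-shaped nose with three jaws and a short centre drill. Origin: on its axis, underside of the 54 x 16 mm flange that it hangs by; z up the axis. Below: cone (32 mm wide, 17 at the end) and stud to 62 mm down. Grip the sleeve, 38 mm wide, 23 to 55 mm above the origin; drill tip at 84 mm. About 0.65 kg.
- collet_chuck: Collet chuck: dark round nut with six slots on a bright neck, a bright 12 mm end mill standing up in its middle. Origin: on its axis, underside of the 54 x 16 mm flange that it hangs by; z up the axis. Below: cone (32 mm wide, 17 at the end) and stud to 62 mm down. Grip the nut, 40 mm wide, 34 to 58 mm above the origin; end mill top at 82 mm. About 0.6 kg.
- boring_head: Boring head: bright cylinder with a dark slide (41 x 21 mm) across its top and a 9 mm bar standing 8 mm off the axis. Origin: on its axis, underside of the 54 x 16 mm flange that it hangs by; z up the axis. Below: cone (32 mm wide, 17 at the end) and stud to 62 mm down. Grip the cylinder, 42 mm wide, 21 to 47 mm above the origin; bar top at 80 mm. About 0.7 kg.
- steel_rack: Fixed grey sheet-steel rack, 100 x 320 mm, that holds the tools at the start; left or right of the other. Four black-lined 42 mm holes 78 mm apart, centres at x = 0, y = +117, +39, -39, -117 mm, left to right from the robot. Origin: centre of its footprint on the bench; y along the row to the left; turned up to 16 degrees. Top face (seats) at 80 mm.
- ply_rack: Fixed plywood rack, 100 x 320 mm, empty at the start. Four black-lined 42 mm holes 78 mm apart, centres at x = 0, y = +117, +39, -39, -117 mm, left to right from the robot. Origin: centre of its footprint on the bench; y along the row to the left; turned up to 16 degrees. Top face (seats) at 95 mm, open below; a seated cone has 5 mm of play all round.
- spanner: Steel combination spanner, 194 x 32 x 8 mm, lying flat beyond the right end of the racks; bystander. Origin: centre of its underside.
- measure: Yellow tape measure, 88 x 64 x 32 mm, lying behind the racks; bystander. Origin: centre of its underside.
- jar: Glass jar of screws with a grey lid, 68 mm wide, 90 mm high, standing behind the racks; bystander. Origin: centre of its foot.
There are look-alikes about, which are no part of the job. Leave any turquoise look-alike of the boring_head alone.

How it is judged:
By the outcome, as a careful person would: the job done as asked, in the order asked, and still so for the second after the job is handed in, with the robot touching nothing.
It also fails if it takes over 90 s, if anything falls off the work surface, if the arm or the gripper's body presses on something with over 40 N, if the wrist force passes 120 N, or if a joint passes its speed limit or range.

### The arm

A 7-joint arm with a two-finger parallel gripper is mounted at the origin on a cart in front of the work surface, level with it; the furniture and walls round the work are solid. World frame = base frame: x ahead of the robot, y to its left, z up, the work surface at z = 0. Lengths are in m, angles in rad, forces in N, time in s.
With the tool pointing down it reaches from about 0.4 to 0.85 m from the base axis. Payload 4.5 kg.
Tool frame: the origin (TCP) lies midway between the tips of the shut fingers; the grasp point (between the pads) lies 19 mm behind it; z points along the fingers, y is the line along which they close (so a half turn about z gives the same grasp; the last joint's range is limited). The gripper opens to 88 mm and grips with 3 to 60 N. Pads are 18 mm wide; open, the fingers measure 123 mm over their backs; the gripper's body (75 mm by 187 mm) begins 45 mm behind the grasp point.
Start: joints at [-1.222, 0.689, -0.195, 1.565, 0.157, 0.902, -0.215], TCP at [0.193, 0.594, 0.239] pointing down, gripper open.
Joint ranges: [-3.01, 3.01], [-0.46, 2.08], [-1.47, 1.51], [0.13, 2.56], [-1, 4.14], [0.04, 2.09], [-2.66, 2.66]. Speed limits (rad/s): [2.57, 2.57, 3.14, 3.14, 3.14, 3.14, 3.14].

### API

Orientations are given as a unit quaternion [x, y, z, w].
In Python, from plant import get_state, viewer, workorder gives the robot as it stands. The module is installed in compiled form; this text tells all that it offers.
- The arm moves only by the tool step_arm, never from a script. Its argument "motion" is a list of rows, each an object of numbers: "wx", "wy", "wz": the turn, a rotation vector about the tool's x, y, z each as a share of 180 degrees, from -1 to 1; "dx", "dy", "dz": the shift along the tool's x, y, z each as a share of 8 cm, from -1 to 1; "claw": the finger opening in mm, from 0 to 88.1. A call has 1 to 8 rows; each row is the pose to reach, as a shift and turn from the pose commanded when the call began, along the tool's axes at that moment, turning the shorter way round; what a row does not reach only later rows make up. A row lasts 1/10 s, in which the tool goes at most 50 mm and 8.59 degrees, less where a joint would pass 70% of its speed; a pose out of reach is approached as far as the arm can. A call with a number of a shift or a turn outside -1 to 1 is refused whole. A call with a gripper value outside its range is refused whole. The fingers move at their own pace and stop on an object; "force" is the grip in N (left out, the last holds). Time passes only in rows, so rows that repeat a pose let the fingers close. It gives the time, the measured TCP pose, the force, the opening and the grip force at its end, in the units of the state.
- get_state(): the state, without advancing time (a new reading comes with each control period).
- viewer.snapshot(name): name is "side" or "top"; returns (picture, depth): 480x640x3 uint8, red, green, blue; 480x640 float32, m along the optical axis (not along the pixel's ray), 0 where there is no reading.
- viewer.calibration(name): a dict with "vfov" (degrees; the focal length in pixels is half the picture's height over the tangent of half this angle, whatever the lens; pixels are square), "cx", "cy" (the principal point, pixels), "extrinsics" (4x4, takes a point from camera to world coordinates). Camera axes: x right, y down, z forward; pixel columns grow to the right and rows downward; lengths in m; the calibration is good to about 2 mm. A picture is of the moment at which its call begins. calibration takes no time and is no camera call.
- workorder.finish_job(): hands the job in; it is judged then, once.
The state is a dict: "clock": time; "q": joint angles; "qd": joint speeds; "joint_torque": joint torques, N m; "tool_pos": TCP position; "eef_rot": TCP orientation; "contact_force": force on the tool from outside, world axes, zero at the start; "moment": the same for the moment, N m; "opening": opening from 0.0 (shut) to 1.0 (fully open); "finger_force": force on a finger pad.
Only numpy, scipy, OpenCV 4.12 (cv2) and the standard library are available. Lean on these libraries where they do the work, as an engineer would, in place of code of your own. Each camera call takes 0.05 s, during which the arm holds its last target. There are 200 camera calls.

## Working session

There is one attempt and no reset: what is moved stays moved. The work goes in short steps, Python scripts to look and compute and a tool call to move; the robot and the scene stay as the last step left them, time stands still between calls to the robot, and variables do not carry over. Pictures are saved under pics/ and viewed, at most 14 in all, crops included, and the job is handed in when it is done.

Besides the shell and the picture viewer there is one more tool, called in YAML: its name, and indented under it one key for each argument. step_arm: Moves the arm, as the interface text tells. Shift numbers are shares of 8 cm and turn numbers shares of 180 degrees, none past 1 either way. Its arguments: {"type":"object","properties":{"motion":{"type":"array","items":{"type":"object","properties":{"wx":{"type":"number","minimum":-1,"maximum":1},"wy":{"type":"number","minimum":-1,"maximum":1},"wz":{"type":"number","minimum":-1,"maximum":1},"dx":{"type":"number","minimum":-1,"maximum":1},"dy":{"type":"number","minimum":-1,"maximum":1},"dz":{"type":"number","minimum":-1,"maximum":1},"claw":{"type":"number"}}}},"force":{"type":"number"}},"required":["motion"]}

```bash
mkdir -p pics; cat > h.py <<'E'
import numpy as np, cv2
from plant import get_state, viewer, workorder
def snap(n,f=None):
    p,d=viewer.snapshot(n)
    if f: cv2.imwrite('pics/'+f,p[:,:,::-1])
    np.savez('pics/'+n+'.npz',p=p,d=d); return p,d
def cal(n):
    c=viewer.calibration(n); f=240/np.tan(np.radians(c['vfov'])/2); return f,c['cx'],c['cy'],np.array(c['extrinsics'])
def ray(n,u,v,z):
    "point on pixel ray at world height z"
    f,cx,cy,T=cal(n); r=T[:3,:3]@np.array([(u-cx)/f,(v-cy)/f,1]); o=T[:3,3]; return o+r*(z-o[2])/r[2]
def cloud(n,d):
    f,cx,cy,T=cal(n); v,u=np.mgrid[:480,:640]; P=np.stack([(u-cx)/f*d,(v-cy)/f*d,d],-1); W=P@T[:3,:3].T+T[:3,3]; W[d==0]=np.nan; return W
E
python3 - <<'E'
from h import *
for n in('top','side'):
    snap(n,n+'0.png'); f,cx,cy,T=cal(n); print(n,f,cx,cy,T.round(3).tolist())
print(get_state())
E
```

```text
top 457.6223815989757 315.9227403061548 237.68951246547542 [[0.197, -0.94, 0.279, 0.262], [-0.98, -0.189, 0.057, -0.143], [-0.001, -0.284, -0.959, 1.093], [0.0, 0.0, 0.0, 1.0]]
side 445.65828193455127 313.51325337123575 237.34927630583948 [[-1.0, 0.016, 0.007, 0.546], [0.001, 0.427, -0.904, 0.886], [-0.017, -0.904, -0.427, 0.527], [0.0, 0.0, 0.0, 1.0]]
{'clock': 0.1, 'q': array([-1.22224982,  0.68987892, -0.1945072 ,  1.56623124,  0.15728223,
        0.90254775, -0.21510702]), 'qd': array([-0.00033152, -0.00167581, -0.00045011, -0.00357361, -0.00064639,
        0.00060083, -0.00111911]), 'joint_torque': array([-2.10402686e-03, -5.28492093e+01, -1.27153594e+00, -1.53835523e+01,
       -5.26938122e-02,  1.96655863e-03,  4.17964031e-05]), 'tool_pos': array([0.19335271, 0.59373096, 0.2380055 ]), 'eef_rot': array([ 1.56701079e-01,  9.87645720e-01, -8.35658508e-04, -6.90224391e-05]), 'contact_force': array([ 0.17428313,  0.41267749, -0.66463299]), 'moment': array([ 0.03891981,  0.01386799, -0.05399159]), 'finger_force': 0.0, 'opening': 1.00164007309778}
```

View pics/top0.png

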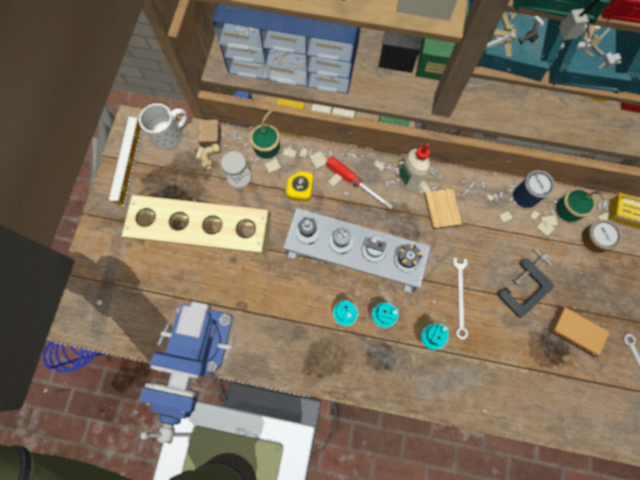

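View pics/side0.png

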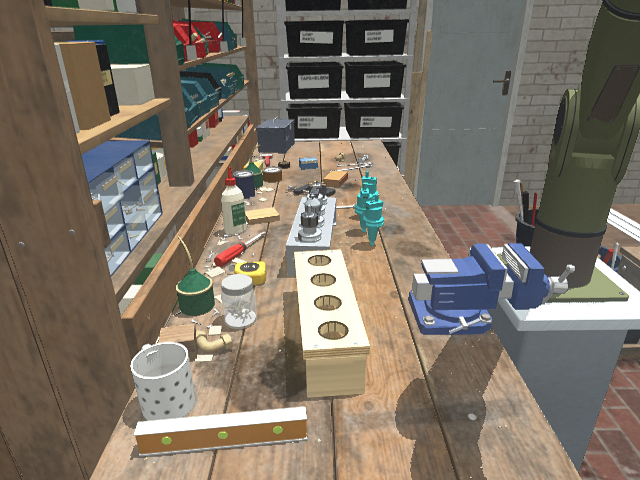

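Top view: the plywood rack is on the left, with holes at about (146,217), (179,221), (214,225) and (249,229). The steel rack holds tools at (307,227), (341,238), (374,247) and (408,257). The turquoise look-alikes at (345,313), (385,315) and (435,335) are outside the rack. Next I'll crop and measure.

```bash
python3 - <<'E'
from h import *
D=np.load('pics/top.npz');p,d=D['p'],D['d']
c=cv2.resize(p[195:295,280:440],None,fx=5,fy=5,interpolation=cv2.INTER_CUBIC);c2=cv2.resize(p[190:260,115:275],None,fx=5,fy=5,interpolation=cv2.INTER_CUBIC)
cv2.imwrite('pics/c1.png',c[:,:,::-1]);cv2.imwrite('pics/c2.png',c2[:,:,::-1])
W=cloud('top',d)
def rect(sl,lo,hi):
    m=np.zeros((480,640),bool);m[sl]=1;m&=(W[...,2]>lo)&(W[...,2]<hi)
    q=W[m]; r=cv2.minAreaRect((q[:,:2]*1000).astype(np.float32)); print(r,np.median(q[:,2]),len(q))
rect(np.s_[200:300,278:440],.072,.087); rect(np.s_[190:260,115:275],.086,.104)
# tops of tools
m=np.zeros((480,640),bool);m[200:300,278:440]=1
for lo,hi in((.1,.2),):
    mm=(m&(W[...,2]>.092)).astype(np.uint8);n,l,s,ce=cv2.connectedComponentsWithStats(mm)
    for i in range(1,n):
        if s[i,4]>15:
            q=W[l==i];print(s[i],q[:,:2].mean(0).round(4),q.min(0).round(3),q.max(0).round(3))
# bystander heights + obstacles map
m=(W[...,2]>.12)&(abs(W[...,1])<.6)&(W[...,0]>.2)&(W[...,0]<.95)
n,l,s,ce=cv2.connectedComponentsWithStats(m.astype(np.uint8))
for i in range(1,n):
    if s[i,4]>40:q=W[l==i];print('obs',ce[i].round(),q.min(0).round(2),q.max(0).round(2))
E
```

```text
((554.208251953125, -177.10719299316406), (320.26141357421875, 101.97138214111328), 84.73870849609375) 0.08059600982151593 3971
((532.9085083007812, 196.51107788085938), (102.02352142333984, 321.4764404296875), 4.523015022277832) 0.09522338014058096 5036
[296 217  23  27 471] [ 0.5571 -0.0628] [ 0.536 -0.087  0.092] [ 0.585 -0.034  0.166]
[329 228  24  25 460] [ 0.5489 -0.1398] [ 0.529 -0.166  0.092] [ 0.573 -0.113  0.162]
[362 237  25  25 479] [ 0.5446 -0.215 ] [ 0.525 -0.245  0.092] [ 0.573 -0.19   0.162]
[395 244  27  27 555] [ 0.5393 -0.2904] [ 0.517 -0.319  0.092] [ 0.569 -0.266  0.142]
obs [ 57. 145.] [ 0.25 -0.11  0.12] [0.95 0.33 1.05]
obs [402.  57.] [ 0.87 -0.6   0.12] [0.95 0.27 0.53]
obs [266. 116.] [0.8  0.08 0.12] [0.83 0.1  0.15]
obs [420. 157.] [ 0.76 -0.31  0.12] [ 0.8  -0.26  0.19]
obs [307. 227.] [ 0.54 -0.08  0.12] [ 0.58 -0.04  0.17]
obs [341. 237.] [ 0.54 -0.16  0.12] [ 0.57 -0.12  0.16]
obs [375. 246.] [ 0.53 -0.24  0.12] [ 0.57 -0.19  0.16]
obs [409. 255.] [ 0.52 -0.32  0.12] [ 0.57 -0.27  0.14]
obs [346. 311.] [ 0.38 -0.2   0.12] [ 0.42 -0.16  0.14]
obs [387. 312.] [ 0.4  -0.29  0.12] [ 0.43 -0.25  0.14]
obs [439. 334.] [ 0.37 -0.4   0.12] [ 0.41 -0.36  0.15]
obs [176. 364.] [0.2  0.09 0.12] [0.24 0.19 0.14]
```

View pics/c1.png

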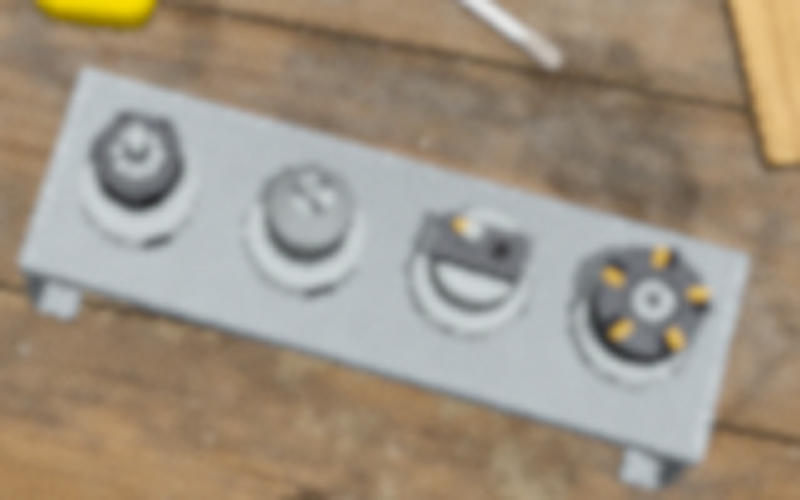

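View pics/c2.png

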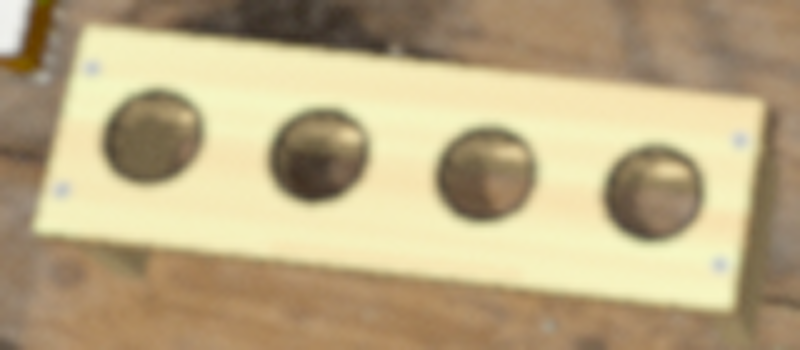

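Crop of the steel rack, left to right: collet chuck (dark slotted nut), drill chuck (bright sleeve), boring head (dark slide and bar), face mill (gold inserts). The plywood crop shows four empty holes. Next I'll check the fitted positions with an overlay.

```bash
cat >> h.py <<'E'
def holes(c,yaw):
    a=np.radians(yaw); return [np.array([c[0]-np.sin(a)*t,c[1]+np.cos(a)*t]) for t in(.117,.039,-.039,-.117)]
S=holes((.5542,-.1771),-5.26); P=holes((.5329,.1965),4.52)
def proj(n,X):
    f,cx,cy,T=cal(n); q=(np.atleast_2d(X)-T[:3,3])@T[:3,:3]; return np.c_[q[:,0]/q[:,2]*f+cx,q[:,1]/q[:,2]*f+cy]
def circ(im,n,c,z,r,off,s,col):
    t=np.linspace(0,2*np.pi,60); X=np.c_[c[0]+r*np.cos(t),c[1]+r*np.sin(t),0*t+z]
    q=(proj(n,X)-off+.5)*s-.5; cv2.polylines(im,[q.round().astype(np.int32)],True,col,1)
E
python3 - <<'E'
from h import *
print(np.round(S,4).tolist(),np.round(P,4).tolist())
for u,v in((145.4,217.4),(178.8,221),(212.2,224.8),(245.6,228.4)): print(ray('top',u,v,.095).round(4))
print('facescrew',ray('top',410.6,254.8,.137))
D=np.load('pics/top.npz');p=D['p']
c=np.ascontiguousarray(cv2.resize(p[195:295,280:440],None,fx=5,fy=5,interpolation=cv2.INTER_CUBIC)[:,:,::-1])
for s,(h,r) in zip(S,((.058,.02),(.055,.019),(.047,.021),(.057,.024))):
    o=np.array([280,195]); circ(c,'top',s,.096,.027,o,5,(0,0,255)); circ(c,'top',s,.08+h,r,o,5,(0,255,0)); circ(c,'top',s,.08,.027,o,5,(255,0,0))
cv2.imwrite('pics/ov.png',c)
E
```

```text
[[0.5649, -0.0606], [0.5578, -0.1383], [0.5506, -0.2159], [0.5435, -0.2936]] [[0.5237, 0.3131], [0.5298, 0.2354], [0.536, 0.1576], [0.5421, 0.0799]]
[0.5227 0.3112 0.095 ]
[0.5295 0.2332 0.095 ]
[0.5357 0.1554 0.095 ]
[0.5424 0.0782 0.095 ]
facescrew [ 0.54269845 -0.29423466  0.137     ]
```

View pics/ov.png

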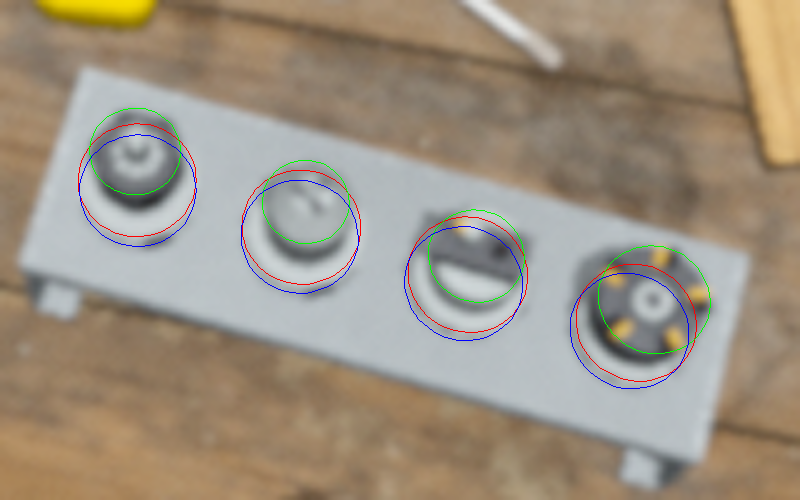

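The rack fit agrees with the holes and the screw to 1–2 mm. The drill chuck sits about 2 mm right of its hole centre. All the turquoise pieces stand outside the rack, so I'll leave them. First move: turn the tool so that its x is world y and its y is world x.

step_arm:
  motion:
    - {"dx": -1,"dy": -0.9,"wz": 0.36,"claw": 80}
    - {"dx": -1,"dy": -0.9,"wz": 0.36,"claw": 80}
    - {"dx": -1,"dy": -0.9,"wz": 0.36,"claw": 80}
    - {"dx": -1,"dy": -0.9,"wz": 0.36,"claw": 80}
    - {"dx": -1,"dy": -0.9,"wz": 0.36,"claw": 80}
    - {"dx": -1,"dy": -0.9,"wz": 0.36,"claw": 80}
    - {"dx": -1,"dy": -0.9,"wz": 0.36,"claw": 80}
    - {"dx": -1,"dy": -0.9,"wz": 0.36,"claw": 80}
  force: 30

```text
$.motion[0]: bad value
```

step_arm:
  motion:
    - {"wz": 0.04}
    - {"wz": 0.04}

```text
$.motion[0]: bad value
```

step_arm:
  motion:
    - {"dx": -1,"dy": -0.9,"dz": 0,"wx": 0,"wy": 0,"wz": 0.36,"claw": 80}
    - {"dx": -1,"dy": -0.9,"dz": 0,"wx": 0,"wy": 0,"wz": 0.36,"claw": 80}
    - {"dx": -1,"dy": -0.9,"dz": 0,"wx": 0,"wy": 0,"wz": 0.36,"claw": 80}
    - {"dx": -1,"dy": -0.9,"dz": 0,"wx": 0,"wy": 0,"wz": 0.36,"claw": 80}
    - {"dx": -1,"dy": -0.9,"dz": 0,"wx": 0,"wy": 0,"wz": 0.36,"claw": 80}
    - {"dx": -1,"dy": -0.9,"dz": 0,"wx": 0,"wy": 0,"wz": 0.36,"claw": 80}
    - {"dx": -1,"dy": -0.9,"dz": 0,"wx": 0,"wy": 0,"wz": 0.36,"claw": 80}
    - {"dx": -1,"dy": -0.9,"dz": 0,"wx": 0,"wy": 0,"wz": 0.36,"claw": 80}
  force: 30

```text
clock: 0.9
tool_pos: [0.247, 0.5008, 0.2384]
eef_rot: [0.663, 0.748, -0.0, 0.0]
contact_force: [0.8, 1.1, -1.0]
opening: 0.906
finger_force: 0.0
```

step_arm:
  motion:
    - {"dx": 0,"dy": 0,"dz": 0,"wx": 0,"wy": 0,"wz": 0.038,"claw": 80}
    - {"dx": 0,"dy": 0,"dz": 0,"wx": 0,"wy": 0,"wz": 0.038,"claw": 80}

```text
clock: 1.1
tool_pos: [0.247, 0.5009, 0.2384]
eef_rot: [0.705, 0.709, -0.0, 0.0]
contact_force: [0.3, -0.7, -0.1]
opening: 0.909
finger_force: 0.0
```

step_arm:
  motion:
    - {"dx": -1,"dy": 0.56,"dz": 0,"wx": 0,"wy": 0,"wz": 0,"claw": 80}
    - {"dx": -1,"dy": 0.56,"dz": 0,"wx": 0,"wy": 0,"wz": 0,"claw": 80}
    - {"dx": -1,"dy": 0.56,"dz": 0,"wx": 0,"wy": 0,"wz": 0,"claw": 80}

```text
clock: 1.4
tool_pos: [0.2961, 0.415, 0.2388]
eef_rot: [0.707, 0.707, -0.001, 0.002]
contact_force: [-0.1, 0.4, 0.1]
opening: 0.906
finger_force: 0.0
```

step_arm:
  motion:
    - {"dx": -1,"dy": 0.56,"dz": 0,"wx": 0,"wy": 0,"wz": 0,"claw": 80}
    - {"dx": -1,"dy": 0.56,"dz": 0,"wx": 0,"wy": 0,"wz": 0,"claw": 80}
    - {"dx": -1,"dy": 0.56,"dz": 0,"wx": 0,"wy": 0,"wz": 0,"claw": 80}

```text
clock: 1.7
tool_pos: [0.3407, 0.3359, 0.2388]
eef_rot: [0.708, 0.707, -0.001, 0.002]
contact_force: [0.8, -0.5, -0.1]
opening: 0.907
finger_force: 0.0
```

step_arm:
  motion:
    - {"dx": -1,"dy": 0.56,"dz": 0,"wx": 0,"wy": 0,"wz": 0,"claw": 80}
    - {"dx": -1,"dy": 0.56,"dz": 0,"wx": 0,"wy": 0,"wz": 0,"claw": 80}
    - {"dx": -1,"dy": 0.56,"dz": 0,"wx": 0,"wy": 0,"wz": 0,"claw": 80}

```text
clock: 2.0
tool_pos: [0.3857, 0.2569, 0.2389]
eef_rot: [0.708, 0.707, -0.001, 0.001]
contact_force: [0.6, -0.1, -0.2]
opening: 0.91
finger_force: 0.0
```

step_arm:
  motion:
    - {"dx": -1,"dy": 0.56,"dz": 0,"wx": 0,"wy": 0,"wz": 0,"claw": 80}
    - {"dx": -1,"dy": 0.56,"dz": 0,"wx": 0,"wy": 0,"wz": 0,"claw": 80}
    - {"dx": -1,"dy": 0.56,"dz": 0,"wx": 0,"wy": 0,"wz": 0,"claw": 80}

```text
clock: 2.3
tool_pos: [0.431, 0.1777, 0.2389]
eef_rot: [0.708, 0.707, -0.0, 0.001]
contact_force: [-0.4, -0.0, -0.7]
opening: 0.911
finger_force: 0.0
```

step_arm:
  motion:
    - {"dx": -1,"dy": 0.56,"dz": 0,"wx": 0,"wy": 0,"wz": 0,"claw": 80}
    - {"dx": -1,"dy": 0.56,"dz": 0,"wx": 0,"wy": 0,"wz": 0,"claw": 80}
    - {"dx": -1,"dy": 0.56,"dz": 0,"wx": 0,"wy": 0,"wz": 0,"claw": 80}

```text
clock: 2.6
tool_pos: [0.4763, 0.0982, 0.2389]
eef_rot: [0.707, 0.707, 0.0, 0.002]
contact_force: [-0.4, 0.5, -0.3]
opening: 0.906
finger_force: 0.0
```

step_arm:
  motion:
    - {"dx": -1,"dy": 0.56,"dz": 0,"wx": 0,"wy": 0,"wz": 0,"claw": 80}
    - {"dx": -1,"dy": 0.56,"dz": 0,"wx": 0,"wy": 0,"wz": 0,"claw": 80}
    - {"dx": -1,"dy": 0.56,"dz": 0,"wx": 0,"wy": 0,"wz": 0,"claw": 80}

```text
clock: 2.9
tool_pos: [0.5215, 0.0185, 0.2388]
eef_rot: [0.707, 0.707, 0.0, 0.002]
contact_force: [-0.2, -0.2, 0.1]
opening: 0.909
finger_force: 0.0
```

step_arm:
  motion:
    - {"dx": -0.99,"dy": 0.53,"dz": 0,"wx": 0,"wy": 0,"wz": 0,"claw": 80}
    - {"dx": -0.99,"dy": 0.53,"dz": 0,"wx": 0,"wy": 0,"wz": 0,"claw": 80}
    - {"dx": -0.99,"dy": 0.53,"dz": 0,"wx": 0,"wy": 0,"wz": 0,"claw": 80}
    - {"dx": -0.99,"dy": 0.53,"dz": 0,"wx": 0,"wy": 0,"wz": 0,"claw": 80}
    - {"dx": -0.99,"dy": 0.53,"dz": 0,"wx": 0,"wy": 0,"wz": 0,"claw": 80}

```text
clock: 3.4
tool_pos: [0.5611, -0.0531, 0.2384]
eef_rot: [0.704, 0.711, 0.0, -0.001]
contact_force: [-0.3, 0.4, -0.5]
opening: 0.905
finger_force: 0.0
```

```bash
python3 - <<'E'
from h import *
p,d=snap('top'); cv2.imwrite('pics/t1.png',cv2.resize(p[160:320,240:460],None,fx=3,fy=3,interpolation=cv2.INTER_CUBIC)[:,:,::-1]); s=get_state();print(s['tool_pos'],s['q'])
E
```

```text
[ 0.56113867 -0.0532139   0.23852356] [-0.02410477  0.60627285  0.06302657  1.76166631 -0.05378017  0.77630574
  0.07594675]
```

View pics/t1.png

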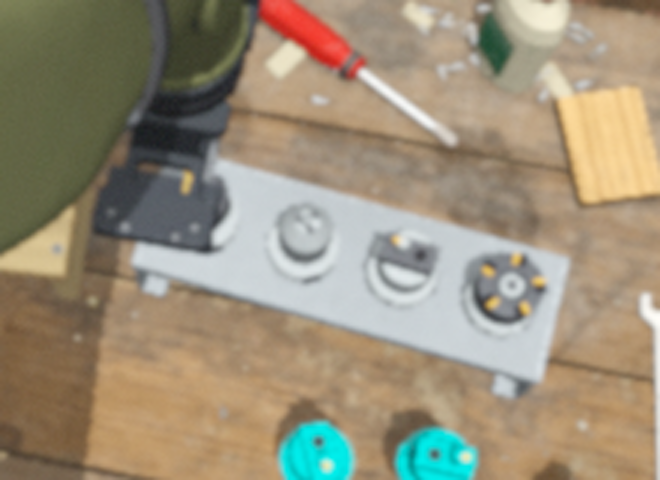

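Gripper over the collet chuck, but the TCP is 8 mm short in y. I'll correct that.

step_arm:
  motion:
    - {"dx": -0.1,"dy": 0.04,"dz": 0,"wx": 0,"wy": 0,"wz": 0.003,"claw": 80}
    - {"dx": -0.1,"dy": 0.04,"dz": 0,"wx": 0,"wy": 0,"wz": 0.003,"claw": 80}
    - {"dx": -0.1,"dy": 0.04,"dz": 0,"wx": 0,"wy": 0,"wz": 0.003,"claw": 80}

```text
clock: 3.75
tool_pos: [0.5649, -0.0643, 0.2387]
eef_rot: [0.708, 0.706, -0.0, 0.0]
contact_force: [0.7, 0.1, 0.5]
opening: 0.907
finger_force: 0.0
```

step_arm:
  motion:
    - {"dx": 0.05,"dy": -0.01,"dz": 0,"wx": 0,"wy": 0,"wz": 0,"claw": 80}
    - {"dx": 0.05,"dy": -0.01,"dz": 0,"wx": 0,"wy": 0,"wz": 0,"claw": 80}
    - {"dx": 0.05,"dy": -0.01,"dz": 0,"wx": 0,"wy": 0,"wz": 0,"claw": 80}

```text
clock: 4.05
tool_pos: [0.564, -0.0599, 0.2387]
eef_rot: [0.708, 0.706, 0.0, -0.0]
contact_force: [0.6, 0.1, -0.4]
opening: 0.908
finger_force: 0.0
```

step_arm:
  motion:
    - {"dx": -0.01,"dy": 0,"dz": 0.5,"wx": 0,"wy": 0,"wz": 0,"claw": 80}
    - {"dx": -0.01,"dy": 0,"dz": 0.9,"wx": 0,"wy": 0,"wz": 0,"claw": 80}
    - {"dx": -0.01,"dy": 0,"dz": 0.9,"wx": 0,"wy": 0,"wz": 0,"claw": 80}
    - {"dx": -0.01,"dy": 0,"dz": 0.9,"wx": 0,"wy": 0,"wz": 0,"claw": 80}

```text
clock: 4.45
tool_pos: [0.5642, -0.0612, 0.167]
eef_rot: [0.708, 0.706, -0.0, -0.0]
contact_force: [0.2, -0.8, 1.0]
opening: 0.907
finger_force: 0.0
```

step_arm:
  motion:
    - {"dx": 0,"dy": 0,"dz": 0.4,"wx": 0,"wy": 0,"wz": 0,"claw": 80}
    - {"dx": 0,"dy": 0,"dz": 0.75,"wx": 0,"wy": 0,"wz": 0,"claw": 80}
    - {"dx": 0,"dy": 0,"dz": 0.75,"wx": 0,"wy": 0,"wz": 0,"claw": 80}
    - {"dx": 0,"dy": 0,"dz": 0.75,"wx": 0,"wy": 0,"wz": 0,"claw": 80}

```text
clock: 4.85
tool_pos: [0.5652, -0.0613, 0.1083]
eef_rot: [0.708, 0.706, 0.001, 0.001]
contact_force: [0.1, 0.8, -0.1]
opening: 0.907
finger_force: 0.0
```

step_arm:
  motion:
    - {"dx": 0,"dy": 0,"dz": 0,"wx": 0,"wy": 0,"wz": 0,"claw": 30}
    - {"dx": 0,"dy": 0,"dz": 0,"wx": 0,"wy": 0,"wz": 0,"claw": 30}
    - {"dx": 0,"dy": 0,"dz": 0,"wx": 0,"wy": 0,"wz": 0,"claw": 30}
    - {"dx": 0,"dy": 0,"dz": 0,"wx": 0,"wy": 0,"wz": 0,"claw": 30}
    - {"dx": 0,"dy": 0,"dz": 0,"wx": 0,"wy": 0,"wz": 0,"claw": 30}
    - {"dx": 0,"dy": 0,"dz": 0,"wx": 0,"wy": 0,"wz": 0,"claw": 30}
  force: 45

```text
clock: 5.45
tool_pos: [0.564, -0.0611, 0.1069]
eef_rot: [0.708, 0.706, -0.0, -0.0]
contact_force: [0.1, 0.7, 3.5]
opening: 0.44
finger_force: 45.0
```

step_arm:
  motion:
    - {"dx": 0,"dy": 0,"dz": -0.2,"wx": 0,"wy": 0,"wz": 0,"claw": 30}
    - {"dx": 0,"dy": 0,"dz": -0.5,"wx": 0,"wy": 0,"wz": 0,"claw": 30}
    - {"dx": 0,"dy": 0,"dz": -0.9,"wx": 0,"wy": 0,"wz": 0,"claw": 30}
    - {"dx": 0,"dy": 0,"dz": -0.9,"wx": 0,"wy": 0,"wz": 0,"claw": 30}

```text
clock: 5.85
tool_pos: [0.5661, -0.0615, 0.1812]
eef_rot: [0.709, 0.706, 0.002, 0.002]
contact_force: [2.4, 0.2, -6.2]
opening: 0.437
finger_force: 45.0
```

step_arm:
  motion:
    - {"dx": 0,"dy": 0,"dz": -0.3,"wx": 0,"wy": 0,"wz": 0,"claw": 30}
    - {"dx": 0,"dy": 0,"dz": -0.6,"wx": 0,"wy": 0,"wz": 0,"claw": 30}
    - {"dx": 0,"dy": 0,"dz": -0.6,"wx": 0,"wy": 0,"wz": 0,"claw": 30}

```text
clock: 6.15
tool_pos: [0.5652, -0.0613, 0.2274]
eef_rot: [0.708, 0.706, 0.001, 0.001]
contact_force: [0.4, -0.5, -6.7]
opening: 0.439
finger_force: 45.0
```

step_arm:
  motion:
    - {"dx": 0.25,"dy": -0.03,"dz": 0,"wx": 0,"wy": 0,"wz": 0,"claw": 30}
    - {"dx": 0.6,"dy": -0.07,"dz": 0,"wx": 0,"wy": 0,"wz": 0,"claw": 30}
    - {"dx": 0.94,"dy": -0.1,"dz": 0,"wx": 0,"wy": 0,"wz": 0,"claw": 30}

```text
clock: 6.45
tool_pos: [0.5546, 0.0147, 0.2239]
eef_rot: [0.709, 0.705, -0.002, -0.001]
contact_force: [0.4, 0.6, -6.8]
opening: 0.433
finger_force: 45.0
```

step_arm:
  motion:
    - {"dx": 0.3,"dy": -0.03,"dz": 0,"wx": 0,"wy": 0,"wz": 0,"claw": 30}
    - {"dx": 0.6,"dy": -0.07,"dz": 0,"wx": 0,"wy": 0,"wz": 0,"claw": 30}
    - {"dx": 0.94,"dy": -0.1,"dz": 0,"wx": 0,"wy": 0,"wz": 0,"claw": 30}

```text
clock: 6.75
tool_pos: [0.5468, 0.0895, 0.2238]
eef_rot: [0.709, 0.706, -0.002, -0.001]
contact_force: [0.2, 0.3, -6.0]
opening: 0.439
finger_force: 45.0
```

step_arm:
  motion:
    - {"dx": 0.3,"dy": -0.03,"dz": 0,"wx": 0,"wy": 0,"wz": 0,"claw": 30}
    - {"dx": 0.6,"dy": -0.07,"dz": 0,"wx": 0,"wy": 0,"wz": 0,"claw": 30}
    - {"dx": 0.94,"dy": -0.1,"dz": 0,"wx": 0,"wy": 0,"wz": 0,"claw": 30}

```text
clock: 7.05
tool_pos: [0.5392, 0.1645, 0.2238]
eef_rot: [0.709, 0.706, -0.002, -0.001]
contact_force: [0.0, -0.5, -6.3]
opening: 0.438
finger_force: 45.0
```

step_arm:
  motion:
    - {"dx": 0.3,"dy": -0.03,"dz": 0,"wx": 0,"wy": 0,"wz": 0,"claw": 30}
    - {"dx": 0.6,"dy": -0.07,"dz": 0,"wx": 0,"wy": 0,"wz": 0,"claw": 30}
    - {"dx": 0.94,"dy": -0.1,"dz": 0,"wx": 0,"wy": 0,"wz": 0,"claw": 30}

```text
clock: 7.35
tool_pos: [0.5316, 0.2395, 0.2236]
eef_rot: [0.709, 0.706, -0.003, -0.0]
contact_force: [0.1, 0.1, -6.4]
opening: 0.437
finger_force: 45.0
```

step_arm:
  motion:
    - {"dx": 0.3,"dy": -0.03,"dz": 0,"wx": 0,"wy": 0,"wz": 0,"claw": 30}
    - {"dx": 0.6,"dy": -0.07,"dz": 0,"wx": 0,"wy": 0,"wz": 0,"claw": 30}
    - {"dx": 0.8,"dy": -0.1,"dz": 0,"wx": 0,"wy": 0,"wz": 0,"claw": 30}
    - {"dx": 0.9,"dy": -0.1,"dz": 0,"wx": 0,"wy": 0,"wz": 0,"claw": 30}
    - {"dx": 0.9,"dy": -0.1,"dz": 0,"wx": 0,"wy": 0,"wz": 0,"claw": 30}

```text
clock: 7.85
tool_pos: [0.5249, 0.3124, 0.2254]
eef_rot: [0.708, 0.706, -0.001, -0.0]
contact_force: [0.4, -0.1, -6.8]
opening: 0.439
finger_force: 45.0
```

step_arm:
  motion:
    - {"dx": 0,"dy": -0.02,"dz": 0.2,"wx": 0,"wy": 0,"wz": 0,"claw": 30}
    - {"dx": 0,"dy": -0.02,"dz": 0.4,"wx": 0,"wy": 0,"wz": 0,"claw": 30}
    - {"dx": 0,"dy": -0.02,"dz": 0.6,"wx": 0,"wy": 0,"wz": 0,"claw": 30}
    - {"dx": 0,"dy": -0.02,"dz": 0.8,"wx": 0,"wy": 0,"wz": 0,"claw": 30}
    - {"dx": 0,"dy": -0.02,"dz": 1,"wx": 0,"wy": 0,"wz": 0,"claw": 30}
    - {"dx": 0,"dy": -0.02,"dz": 1,"wx": 0,"wy": 0,"wz": 0,"claw": 30}

```text
clock: 8.45
tool_pos: [0.523, 0.3087, 0.1445]
eef_rot: [0.709, 0.705, -0.003, 0.0]
contact_force: [-0.7, -0.7, -6.7]
opening: 0.437
finger_force: 45.0
```

```bash
python3 - <<'E'
from h import *
p,d=snap('side'); cv2.imwrite('pics/s1.png',cv2.resize(p[180:400,240:440],None,fx=2.7,fy=2.7,interpolation=cv2.INTER_CUBIC)[:,:,::-1])
E
```

```text
(no output)
```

View pics/s1.png

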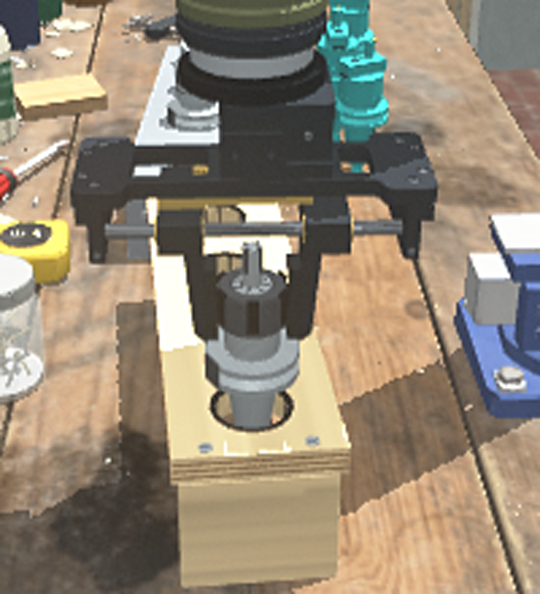

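The cone is inside the leftmost hole, with clearance around (250,410) in the crop. I'll lower it slowly.

step_arm:
  motion:
    - {"dx": 0.04,"dy": 0,"dz": 0.08,"wx": 0,"wy": 0,"wz": 0,"claw": 30}
    - {"dx": 0.04,"dy": 0,"dz": 0.16,"wx": 0,"wy": 0,"wz": 0,"claw": 30}
    - {"dx": 0.04,"dy": 0,"dz": 0.22,"wx": 0,"wy": 0,"wz": 0,"claw": 30}
    - {"dx": 0.04,"dy": 0,"dz": 0.25,"wx": 0,"wy": 0,"wz": 0,"claw": 30}
    - {"dx": 0.04,"dy": 0,"dz": 0.27,"wx": 0,"wy": 0,"wz": 0,"claw": 30}
    - {"dx": 0.04,"dy": 0,"dz": 0.27,"wx": 0,"wy": 0,"wz": 0,"claw": 30}

```text
clock: 9.1
tool_pos: [0.5239, 0.3149, 0.125]
eef_rot: [0.708, 0.706, -0.0, 0.0]
contact_force: [-1.0, -0.5, -7.1]
opening: 0.44
finger_force: 45.0
```

step_arm:
  motion:
    - {"dx": -0.03,"dy": 0,"dz": 0.02,"wx": 0,"wy": 0,"wz": 0,"claw": 30}
    - {"dx": -0.03,"dy": 0,"dz": 0.035,"wx": 0,"wy": 0,"wz": 0,"claw": 30}
    - {"dx": -0.03,"dy": 0,"dz": 0.035,"wx": 0,"wy": 0,"wz": 0,"claw": 30}

```text
clock: 9.4
tool_pos: [0.5239, 0.3123, 0.1222]
eef_rot: [0.709, 0.706, -0.0, 0.0]
contact_force: [-0.3, -0.5, -6.2]
opening: 0.441
finger_force: 45.0
```

step_arm:
  motion:
    - {"dx": 0,"dy": 0,"dz": 0.013,"wx": 0,"wy": 0,"wz": 0,"claw": 30}
    - {"dx": 0,"dy": 0,"dz": 0.025,"wx": 0,"wy": 0,"wz": 0,"claw": 30}
    - {"dx": 0,"dy": 0,"dz": 0.025,"wx": 0,"wy": 0,"wz": 0,"claw": 30}

```text
clock: 9.7
tool_pos: [0.5241, 0.3126, 0.1219]
eef_rot: [0.709, 0.706, 0.0, -0.0]
contact_force: [-3.1, -2.2, 5.7]
opening: 0.438
finger_force: 45.0
```

Seated: the force reversed at z=0.122. I'll release and go back for the drill chuck.

step_arm:
  motion:
    - {"dx": 0,"dy": 0,"dz": 0,"wx": 0,"wy": 0,"wz": 0,"claw": 80}
    - {"dx": 0,"dy": 0,"dz": 0,"wx": 0,"wy": 0,"wz": 0,"claw": 80}
    - {"dx": 0,"dy": 0,"dz": 0,"wx": 0,"wy": 0,"wz": 0,"claw": 80}
    - {"dx": 0,"dy": 0,"dz": 0,"wx": 0,"wy": 0,"wz": 0,"claw": 80}
    - {"dx": 0,"dy": 0,"dz": 0,"wx": 0,"wy": 0,"wz": 0,"claw": 80}

```text
clock: 10.2
tool_pos: [0.5241, 0.3128, 0.1203]
eef_rot: [0.708, 0.706, 0.0, 0.0]
contact_force: [0.1, 0.4, 0.3]
opening: 0.868
finger_force: 0.0
```

step_arm:
  motion:
    - {"dx": 0,"dy": 0,"dz": -0.4,"wx": 0,"wy": 0,"wz": 0,"claw": 80}
    - {"dx": 0,"dy": 0,"dz": -1,"wx": 0,"wy": 0,"wz": 0,"claw": 80}
    - {"dx": 0,"dy": 0,"dz": -1,"wx": 0,"wy": 0,"wz": 0,"claw": 80}

```text
clock: 10.5
tool_pos: [0.5277, 0.3145, 0.2061]
eef_rot: [0.709, 0.706, 0.006, 0.001]
contact_force: [1.2, 0.4, -0.9]
opening: 0.909
finger_force: 0.0
```

step_arm:
  motion:
    - {"dx": -0.94,"dy": 0.07,"dz": -0.1,"wx": 0,"wy": 0,"wz": 0,"claw": 80}
    - {"dx": -0.94,"dy": 0.07,"dz": -0.1,"wx": 0,"wy": 0,"wz": 0,"claw": 80}

```text
clock: 10.7
tool_pos: [0.5296, 0.2341, 0.2086]
eef_rot: [0.709, 0.705, -0.0, 0.001]
contact_force: [0.5, -0.2, 0.2]
opening: 0.908
finger_force: 0.0
```

step_arm:
  motion:
    - {"dx": -0.94,"dy": 0.07,"dz": 0,"wx": 0,"wy": 0,"wz": 0,"claw": 80}
    - {"dx": -0.94,"dy": 0.07,"dz": 0,"wx": 0,"wy": 0,"wz": 0,"claw": 80}

```text
clock: 10.9
tool_pos: [0.5347, 0.1573, 0.2082]
eef_rot: [0.71, 0.704, -0.001, 0.001]
contact_force: [0.8, -0.1, -0.8]
opening: 0.905
finger_force: 0.0
```

step_arm:
  motion:
    - {"dx": -0.94,"dy": 0.07,"dz": 0,"wx": 0,"wy": 0,"wz": 0,"claw": 80}
    - {"dx": -0.94,"dy": 0.07,"dz": 0,"wx": 0,"wy": 0,"wz": 0,"claw": 80}

```text
clock: 11.1
tool_pos: [0.5398, 0.0821, 0.208]
eef_rot: [0.71, 0.704, -0.001, 0.001]
contact_force: [0.3, -1.3, 1.1]
opening: 0.908
finger_force: 0.0
```

step_arm:
  motion:
    - {"dx": -0.94,"dy": 0.07,"dz": 0,"wx": 0,"wy": 0,"wz": 0,"claw": 80}
    - {"dx": -0.94,"dy": 0.07,"dz": 0,"wx": 0,"wy": 0,"wz": 0,"claw": 80}

```text
clock: 11.3
tool_pos: [0.545, 0.0069, 0.208]
eef_rot: [0.71, 0.704, -0.001, 0.001]
contact_force: [0.3, -0.8, -0.1]
opening: 0.908
finger_force: 0.0
```

step_arm:
  motion:
    - {"dx": -0.94,"dy": 0.07,"dz": 0,"wx": 0,"wy": 0,"wz": 0,"claw": 80}
    - {"dx": -0.94,"dy": 0.07,"dz": 0,"wx": 0,"wy": 0,"wz": 0,"claw": 80}

```text
clock: 11.5
tool_pos: [0.5501, -0.0684, 0.208]
eef_rot: [0.71, 0.704, -0.001, 0.001]
contact_force: [0.7, -0.4, 1.1]
opening: 0.906
finger_force: 0.0
```

step_arm:
  motion:
    - {"dx": -0.5,"dy": 0.07,"dz": 0,"wx": 0,"wy": 0,"wz": 0,"claw": 80}
    - {"dx": -0.94,"dy": 0.07,"dz": 0,"wx": 0,"wy": 0,"wz": 0,"claw": 80}
    - {"dx": -0.94,"dy": 0.07,"dz": 0,"wx": 0,"wy": 0,"wz": 0,"claw": 80}
    - {"dx": -0.94,"dy": 0.07,"dz": 0,"wx": 0,"wy": 0,"wz": 0,"claw": 80}
    - {"dx": -0.94,"dy": 0.07,"dz": 0,"wx": 0,"wy": 0,"wz": 0,"claw": 80}

```text
clock: 12.0
tool_pos: [0.5558, -0.1368, 0.208]
eef_rot: [0.708, 0.706, 0.0, -0.001]
contact_force: [-0.3, 0.2, 0.3]
opening: 0.906
finger_force: 0.0
```

step_arm:
  motion:
    - {"dx": -0.04,"dy": 0.015,"dz": 0.2,"wx": 0,"wy": 0,"wz": 0,"claw": 80}
    - {"dx": -0.04,"dy": 0.015,"dz": 0.4,"wx": 0,"wy": 0,"wz": 0,"claw": 80}
    - {"dx": -0.04,"dy": 0.015,"dz": 0.4,"wx": 0,"wy": 0,"wz": 0,"claw": 80}
    - {"dx": -0.04,"dy": 0.015,"dz": 0.4,"wx": 0,"wy": 0,"wz": 0,"claw": 80}

```text
clock: 12.4
tool_pos: [0.5571, -0.1403, 0.1763]
eef_rot: [0.708, 0.707, 0.0, -0.0]
contact_force: [-0.8, -0.4, 0.0]
opening: 0.905
finger_force: 0.0
```

step_arm:
  motion:
    - {"dx": 0,"dy": 0,"dz": 0.3,"wx": 0,"wy": 0,"wz": 0,"claw": 80}
    - {"dx": 0,"dy": 0,"dz": 0.7,"wx": 0,"wy": 0,"wz": 0,"claw": 80}
    - {"dx": 0,"dy": 0,"dz": 0.88,"wx": 0,"wy": 0,"wz": 0,"claw": 80}
    - {"dx": 0,"dy": 0,"dz": 0.88,"wx": 0,"wy": 0,"wz": 0,"claw": 80}
    - {"dx": 0,"dy": 0,"dz": 0.88,"wx": 0,"wy": 0,"wz": 0,"claw": 80}

```text
clock: 12.9
tool_pos: [0.5578, -0.1416, 0.1068]
eef_rot: [0.708, 0.706, 0.0, 0.0]
contact_force: [-0.1, 0.4, -0.2]
opening: 0.904
finger_force: 0.0
```

step_arm:
  motion:
    - {"dx": 0,"dy": 0,"dz": 0,"wx": 0,"wy": 0,"wz": 0,"claw": 28}
    - {"dx": 0,"dy": 0,"dz": 0,"wx": 0,"wy": 0,"wz": 0,"claw": 28}
    - {"dx": 0,"dy": 0,"dz": 0,"wx": 0,"wy": 0,"wz": 0,"claw": 28}
    - {"dx": 0,"dy": 0,"dz": 0,"wx": 0,"wy": 0,"wz": 0,"claw": 28}
    - {"dx": 0,"dy": 0,"dz": 0,"wx": 0,"wy": 0,"wz": 0,"claw": 28}
    - {"dx": 0,"dy": 0,"dz": 0,"wx": 0,"wy": 0,"wz": 0,"claw": 28}
  force: 45

```text
clock: 13.5
tool_pos: [0.5568, -0.1419, 0.106]
eef_rot: [0.708, 0.706, -0.0, -0.0]
contact_force: [-0.9, -0.0, 1.5]
opening: 0.414
finger_force: 45.0
```

step_arm:
  motion:
    - {"dx": 0,"dy": 0,"dz": -0.2,"wx": 0,"wy": 0,"wz": 0,"claw": 28}
    - {"dx": 0,"dy": 0,"dz": -0.5,"wx": 0,"wy": 0,"wz": 0,"claw": 28}
    - {"dx": 0,"dy": 0,"dz": -0.9,"wx": 0,"wy": 0,"wz": 0,"claw": 28}
    - {"dx": 0,"dy": 0,"dz": -0.9,"wx": 0,"wy": 0,"wz": 0,"claw": 28}

```text
clock: 13.9
tool_pos: [0.5589, -0.1425, 0.1803]
eef_rot: [0.709, 0.706, 0.002, 0.002]
contact_force: [1.9, -1.0, -7.8]
opening: 0.419
finger_force: 45.0
```

step_arm:
  motion:
    - {"dx": 0,"dy": 0,"dz": -0.3,"wx": 0,"wy": 0,"wz": 0,"claw": 28}
    - {"dx": 0,"dy": 0,"dz": -0.6,"wx": 0,"wy": 0,"wz": 0,"claw": 28}
    - {"dx": 0,"dy": 0,"dz": -0.6,"wx": 0,"wy": 0,"wz": 0,"claw": 28}

```text
clock: 14.2
tool_pos: [0.558, -0.1422, 0.2266]
eef_rot: [0.708, 0.706, 0.001, 0.001]
contact_force: [0.8, 0.1, -7.2]
opening: 0.421
finger_force: 45.0
```

step_arm:
  motion:
    - {"dx": 0.25,"dy": -0.02,"dz": 0,"wx": 0,"wy": 0,"wz": 0,"claw": 28}
    - {"dx": 0.6,"dy": -0.05,"dz": 0,"wx": 0,"wy": 0,"wz": 0,"claw": 28}
    - {"dx": 0.94,"dy": -0.07,"dz": 0,"wx": 0,"wy": 0,"wz": 0,"claw": 28}

```text
clock: 14.5
tool_pos: [0.5498, -0.0659, 0.223]
eef_rot: [0.709, 0.705, -0.001, -0.002]
contact_force: [0.2, 1.3, -7.7]
opening: 0.42
finger_force: 45.0
```

step_arm:
  motion:
    - {"dx": 0.3,"dy": -0.02,"dz": 0,"wx": 0,"wy": 0,"wz": 0,"claw": 28}
    - {"dx": 0.6,"dy": -0.05,"dz": 0,"wx": 0,"wy": 0,"wz": 0,"claw": 28}
    - {"dx": 0.94,"dy": -0.07,"dz": 0,"wx": 0,"wy": 0,"wz": 0,"claw": 28}

```text
clock: 14.8
tool_pos: [0.5445, 0.0089, 0.2231]
eef_rot: [0.709, 0.706, -0.002, -0.001]
contact_force: [-0.2, 0.1, -7.6]
opening: 0.418
finger_force: 45.0
```

step_arm:
  motion:
    - {"dx": 0.3,"dy": -0.02,"dz": 0,"wx": 0,"wy": 0,"wz": 0,"claw": 28}
    - {"dx": 0.6,"dy": -0.05,"dz": 0,"wx": 0,"wy": 0,"wz": 0,"claw": 28}
    - {"dx": 0.94,"dy": -0.07,"dz": 0,"wx": 0,"wy": 0,"wz": 0,"claw": 28}

```text
clock: 15.1
tool_pos: [0.5392, 0.0839, 0.2231]
eef_rot: [0.709, 0.706, -0.002, -0.001]
contact_force: [0.3, -1.0, -7.5]
opening: 0.417
finger_force: 45.0
```

step_arm:
  motion:
    - {"dx": 0.3,"dy": -0.02,"dz": 0,"wx": 0,"wy": 0,"wz": 0,"claw": 28}
    - {"dx": 0.6,"dy": -0.05,"dz": 0,"wx": 0,"wy": 0,"wz": 0,"claw": 28}
    - {"dx": 0.94,"dy": -0.07,"dz": 0,"wx": 0,"wy": 0,"wz": 0,"claw": 28}

```text
clock: 15.4
tool_pos: [0.5339, 0.1589, 0.223]
eef_rot: [0.709, 0.706, -0.002, -0.001]
contact_force: [1.2, -1.0, -6.9]
opening: 0.416
finger_force: 45.0
```

step_arm:
  motion:
    - {"dx": 0.3,"dy": -0.02,"dz": 0,"wx": 0,"wy": 0,"wz": 0,"claw": 28}
    - {"dx": 0.6,"dy": -0.05,"dz": 0,"wx": 0,"wy": 0,"wz": 0,"claw": 28}
    - {"dx": 0.8,"dy": -0.07,"dz": 0,"wx": 0,"wy": 0,"wz": 0,"claw": 28}
    - {"dx": 0.91,"dy": -0.07,"dz": 0,"wx": 0,"wy": 0,"wz": 0,"claw": 28}
    - {"dx": 0.91,"dy": -0.07,"dz": 0,"wx": 0,"wy": 0,"wz": 0,"claw": 28}

```text
clock: 15.9
tool_pos: [0.5298, 0.2327, 0.2248]
eef_rot: [0.708, 0.706, -0.001, -0.0]
contact_force: [-0.7, 0.0, -7.6]
opening: 0.419
finger_force: 45.0
```

step_arm:
  motion:
    - {"dx": 0,"dy": 0,"dz": 0.2,"wx": 0,"wy": 0,"wz": 0,"claw": 28}
    - {"dx": 0,"dy": 0,"dz": 0.4,"wx": 0,"wy": 0,"wz": 0,"claw": 28}
    - {"dx": 0,"dy": 0,"dz": 0.6,"wx": 0,"wy": 0,"wz": 0,"claw": 28}
    - {"dx": 0,"dy": 0,"dz": 0.8,"wx": 0,"wy": 0,"wz": 0,"claw": 28}
    - {"dx": 0,"dy": 0,"dz": 1,"wx": 0,"wy": 0,"wz": 0,"claw": 28}
    - {"dx": 0,"dy": 0,"dz": 1,"wx": 0,"wy": 0,"wz": 0,"claw": 28}

```text
clock: 16.5
tool_pos: [0.5293, 0.229, 0.1438]
eef_rot: [0.709, 0.705, -0.003, -0.0]
contact_force: [-0.3, -0.7, -7.6]
opening: 0.416
finger_force: 45.0
```

step_arm:
  motion:
    - {"dx": 0,"dy": 0,"dz": 0.08,"wx": 0,"wy": 0,"wz": 0,"claw": 28}
    - {"dx": 0,"dy": 0,"dz": 0.16,"wx": 0,"wy": 0,"wz": 0,"claw": 28}
    - {"dx": 0,"dy": 0,"dz": 0.22,"wx": 0,"wy": 0,"wz": 0,"claw": 28}
    - {"dx": 0,"dy": 0,"dz": 0.22,"wx": 0,"wy": 0,"wz": 0,"claw": 28}
    - {"dx": 0,"dy": 0,"dz": 0.22,"wx": 0,"wy": 0,"wz": 0,"claw": 28}

```text
clock: 17.0
tool_pos: [0.5305, 0.2319, 0.1285]
eef_rot: [0.708, 0.706, 0.0, 0.0]
contact_force: [0.2, 0.1, -7.0]
opening: 0.418
finger_force: 45.0
```

step_arm:
  motion:
    - {"dx": 0.01,"dy": 0,"dz": 0.03,"wx": 0,"wy": 0,"wz": 0,"claw": 28}
    - {"dx": 0.01,"dy": 0,"dz": 0.06,"wx": 0,"wy": 0,"wz": 0,"claw": 28}
    - {"dx": 0.01,"dy": 0,"dz": 0.08,"wx": 0,"wy": 0,"wz": 0,"claw": 28}
    - {"dx": 0.01,"dy": 0,"dz": 0.08,"wx": 0,"wy": 0,"wz": 0,"claw": 28}

```text
clock: 17.4
tool_pos: [0.5302, 0.2325, 0.1216]
eef_rot: [0.708, 0.706, -0.0, -0.0]
contact_force: [0.5, -0.1, -6.8]
opening: 0.42
finger_force: 45.0
```

step_arm:
  motion:
    - {"dx": 0,"dy": 0,"dz": 0.01,"wx": 0,"wy": 0,"wz": 0,"claw": 28}
    - {"dx": 0,"dy": 0,"dz": 0.02,"wx": 0,"wy": 0,"wz": 0,"claw": 28}
    - {"dx": 0,"dy": 0,"dz": 0.02,"wx": 0,"wy": 0,"wz": 0,"claw": 28}

```text
clock: 17.7
tool_pos: [0.5305, 0.2326, 0.121]
eef_rot: [0.709, 0.706, 0.0, 0.0]
contact_force: [-1.5, -1.2, 0.5]
opening: 0.419
finger_force: 45.0
```

step_arm:
  motion:
    - {"dx": 0,"dy": 0,"dz": 0,"wx": 0,"wy": 0,"wz": 0,"claw": 80}
    - {"dx": 0,"dy": 0,"dz": 0,"wx": 0,"wy": 0,"wz": 0,"claw": 80}
    - {"dx": 0,"dy": 0,"dz": 0,"wx": 0,"wy": 0,"wz": 0,"claw": 80}
    - {"dx": 0,"dy": 0,"dz": 0,"wx": 0,"wy": 0,"wz": 0,"claw": 80}
    - {"dx": 0,"dy": 0,"dz": 0,"wx": 0,"wy": 0,"wz": 0,"claw": 80}

```text
clock: 18.2
tool_pos: [0.5306, 0.2327, 0.1204]
eef_rot: [0.708, 0.706, 0.0, 0.0]
contact_force: [0.4, -0.7, -0.5]
opening: 0.846
finger_force: 0.0
```

step_arm:
  motion:
    - {"dx": 0,"dy": 0,"dz": -0.4,"wx": 0,"wy": 0,"wz": 0,"claw": 80}
    - {"dx": 0,"dy": 0,"dz": -1,"wx": 0,"wy": 0,"wz": 0,"claw": 80}
    - {"dx": 0,"dy": 0,"dz": -1,"wx": 0,"wy": 0,"wz": 0,"claw": 80}

```text
clock: 18.5
tool_pos: [0.5342, 0.234, 0.2058]
eef_rot: [0.709, 0.706, 0.005, 0.002]
contact_force: [1.3, 1.3, 0.5]
opening: 0.909
finger_force: 0.0
```

step_arm:
  motion:
    - {"dx": -0.94,"dy": 0.04,"dz": -0.1,"wx": 0,"wy": 0,"wz": 0,"claw": 80}
    - {"dx": -0.94,"dy": 0.04,"dz": -0.1,"wx": 0,"wy": 0,"wz": 0,"claw": 80}

```text
clock: 18.7
tool_pos: [0.5335, 0.1542, 0.2086]
eef_rot: [0.709, 0.705, -0.0, 0.001]
contact_force: [0.9, -0.8, -0.6]
opening: 0.909
finger_force: 0.0
```

step_arm:
  motion:
    - {"dx": -0.94,"dy": 0.04,"dz": 0,"wx": 0,"wy": 0,"wz": 0,"claw": 80}
    - {"dx": -0.94,"dy": 0.04,"dz": 0,"wx": 0,"wy": 0,"wz": 0,"claw": 80}

```text
clock: 18.9
tool_pos: [0.536, 0.0774, 0.2082]
eef_rot: [0.71, 0.704, -0.001, 0.001]
contact_force: [0.5, -1.0, -0.1]
opening: 0.91
finger_force: 0.0
```

step_arm:
  motion:
    - {"dx": -0.94,"dy": 0.04,"dz": 0,"wx": 0,"wy": 0,"wz": 0,"claw": 80}
    - {"dx": -0.94,"dy": 0.04,"dz": 0,"wx": 0,"wy": 0,"wz": 0,"claw": 80}

```text
clock: 19.1
tool_pos: [0.5388, 0.0022, 0.2081]
eef_rot: [0.71, 0.704, -0.001, 0.001]
contact_force: [-0.2, -1.2, -0.0]
opening: 0.906
finger_force: 0.0
```

step_arm:
  motion:
    - {"dx": -0.94,"dy": 0.04,"dz": 0,"wx": 0,"wy": 0,"wz": 0,"claw": 80}
    - {"dx": -0.94,"dy": 0.04,"dz": 0,"wx": 0,"wy": 0,"wz": 0,"claw": 80}

```text
clock: 19.3
tool_pos: [0.5416, -0.0731, 0.208]
eef_rot: [0.71, 0.704, -0.001, 0.001]
contact_force: [0.1, 0.2, 0.3]
opening: 0.908
finger_force: 0.0
```

step_arm:
  motion:
    - {"dx": -0.94,"dy": 0.04,"dz": 0,"wx": 0,"wy": 0,"wz": 0,"claw": 80}
    - {"dx": -0.94,"dy": 0.04,"dz": 0,"wx": 0,"wy": 0,"wz": 0,"claw": 80}

```text
clock: 19.5
tool_pos: [0.5444, -0.1484, 0.2081]
eef_rot: [0.71, 0.704, -0.001, 0.001]
contact_force: [0.2, -0.5, -0.0]
opening: 0.908
finger_force: 0.0
```

step_arm:
  motion:
    - {"dx": -0.5,"dy": 0.04,"dz": 0,"wx": 0,"wy": 0,"wz": 0,"claw": 80}
    - {"dx": -0.94,"dy": 0.04,"dz": 0,"wx": 0,"wy": 0,"wz": 0,"claw": 80}
    - {"dx": -0.94,"dy": 0.04,"dz": 0,"wx": 0,"wy": 0,"wz": 0,"claw": 80}
    - {"dx": -0.94,"dy": 0.04,"dz": 0,"wx": 0,"wy": 0,"wz": 0,"claw": 80}
    - {"dx": -0.94,"dy": 0.04,"dz": 0,"wx": 0,"wy": 0,"wz": 0,"claw": 80}

```text
clock: 20.0
tool_pos: [0.548, -0.2168, 0.2079]
eef_rot: [0.708, 0.706, 0.0, -0.001]
contact_force: [-0.0, 0.6, -0.2]
opening: 0.905
finger_force: 0.0
```

step_arm:
  motion:
    - {"dx": 0.02,"dy": 0.03,"dz": 0.2,"wx": 0,"wy": 0,"wz": 0,"claw": 80}
    - {"dx": 0.02,"dy": 0.03,"dz": 0.4,"wx": 0,"wy": 0,"wz": 0,"claw": 80}
    - {"dx": 0.02,"dy": 0.03,"dz": 0.4,"wx": 0,"wy": 0,"wz": 0,"claw": 80}
    - {"dx": 0.02,"dy": 0.03,"dz": 0.4,"wx": 0,"wy": 0,"wz": 0,"claw": 80}

```text
clock: 20.4
tool_pos: [0.5505, -0.2156, 0.1763]
eef_rot: [0.708, 0.706, 0.0, -0.0]
contact_force: [0.3, -0.8, -0.7]
opening: 0.911
finger_force: 0.0
```

```bash
python3 - <<'E'
from h import *
p,d=snap('top'); cv2.imwrite('pics/t2.png',cv2.resize(p[180:300,110:450],None,fx=2.3,fy=2.3,interpolation=cv2.INTER_CUBIC)[:,:,::-1])
E
```

```text
(no output)
```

View pics/t2.png

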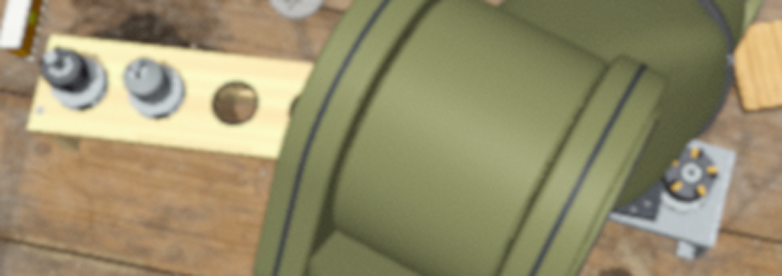

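The collet chuck at crop (75,75) and the drill chuck at (153,85) stand seated in the left two holes. Descending onto the boring head.

step_arm:
  motion:
    - {"dx": -0.01,"dy": 0,"dz": 0.3,"wx": 0,"wy": 0,"wz": 0,"claw": 80}
    - {"dx": -0.01,"dy": 0,"dz": 0.7,"wx": 0,"wy": 0,"wz": 0,"claw": 80}
    - {"dx": -0.01,"dy": 0,"dz": 0.93,"wx": 0,"wy": 0,"wz": 0,"claw": 80}
    - {"dx": -0.01,"dy": 0,"dz": 0.93,"wx": 0,"wy": 0,"wz": 0,"claw": 80}
    - {"dx": -0.01,"dy": 0,"dz": 0.93,"wx": 0,"wy": 0,"wz": 0,"claw": 80}

```text
clock: 20.95
tool_pos: [0.551, -0.2179, 0.1028]
eef_rot: [0.708, 0.706, 0.0, 0.001]
contact_force: [0.6, -0.6, -0.1]
opening: 0.908
finger_force: 0.0
```

step_arm:
  motion:
    - {"dx": 0,"dy": 0,"dz": 0,"wx": 0,"wy": 0,"wz": 0,"claw": 30}
    - {"dx": 0,"dy": 0,"dz": 0,"wx": 0,"wy": 0,"wz": 0,"claw": 30}
    - {"dx": 0,"dy": 0,"dz": 0,"wx": 0,"wy": 0,"wz": 0,"claw": 30}
    - {"dx": 0,"dy": 0,"dz": 0,"wx": 0,"wy": 0,"wz": 0,"claw": 30}
    - {"dx": 0,"dy": 0,"dz": 0,"wx": 0,"wy": 0,"wz": 0,"claw": 30}
    - {"dx": 0,"dy": 0,"dz": 0,"wx": 0,"wy": 0,"wz": 0,"claw": 30}
  force: 45

```text
clock: 21.55
tool_pos: [0.5509, -0.2179, 0.1022]
eef_rot: [0.708, 0.706, 0.0, 0.0]
contact_force: [1.6, -0.2, 1.6]
opening: 0.458
finger_force: 45.0
```

step_arm:
  motion:
    - {"dx": 0,"dy": 0,"dz": -0.2,"wx": 0,"wy": 0,"wz": 0,"claw": 30}
    - {"dx": 0,"dy": 0,"dz": -0.5,"wx": 0,"wy": 0,"wz": 0,"claw": 30}
    - {"dx": 0,"dy": 0,"dz": -0.95,"wx": 0,"wy": 0,"wz": 0,"claw": 30}
    - {"dx": 0,"dy": 0,"dz": -0.95,"wx": 0,"wy": 0,"wz": 0,"claw": 30}

```text
clock: 21.95
tool_pos: [0.5523, -0.2188, 0.1808]
eef_rot: [0.709, 0.706, 0.001, 0.003]
contact_force: [2.2, -1.2, -6.4]
opening: 0.451
finger_force: 45.0
```

step_arm:
  motion:
    - {"dx": 0,"dy": 0,"dz": -0.3,"wx": 0,"wy": 0,"wz": 0,"claw": 30}
    - {"dx": 0,"dy": 0,"dz": -0.6,"wx": 0,"wy": 0,"wz": 0,"claw": 30}
    - {"dx": 0,"dy": 0,"dz": -0.6,"wx": 0,"wy": 0,"wz": 0,"claw": 30}

```text
clock: 22.25
tool_pos: [0.5512, -0.2183, 0.2266]
eef_rot: [0.708, 0.706, 0.001, 0.001]
contact_force: [0.9, -1.3, -6.8]
opening: 0.456
finger_force: 45.0
```

step_arm:
  motion:
    - {"dx": 0.25,"dy": -0.01,"dz": 0,"wx": 0,"wy": 0,"wz": 0,"claw": 30}
    - {"dx": 0.6,"dy": -0.03,"dz": 0,"wx": 0,"wy": 0,"wz": 0,"claw": 30}
    - {"dx": 0.94,"dy": -0.04,"dz": 0,"wx": 0,"wy": 0,"wz": 0,"claw": 30}

```text
clock: 22.55
tool_pos: [0.5455, -0.1416, 0.223]
eef_rot: [0.709, 0.705, -0.001, -0.002]
contact_force: [-0.2, -0.2, -6.0]
opening: 0.458
finger_force: 45.0
```

step_arm:
  motion:
    - {"dx": 0.3,"dy": -0.01,"dz": 0,"wx": 0,"wy": 0,"wz": 0,"claw": 30}
    - {"dx": 0.6,"dy": -0.03,"dz": 0,"wx": 0,"wy": 0,"wz": 0,"claw": 30}
    - {"dx": 0.94,"dy": -0.04,"dz": 0,"wx": 0,"wy": 0,"wz": 0,"claw": 30}

```text
clock: 22.85
tool_pos: [0.5426, -0.0669, 0.2232]
eef_rot: [0.709, 0.705, -0.002, -0.002]
contact_force: [-0.5, 0.0, -7.9]
opening: 0.455
finger_force: 45.0
```

step_arm:
  motion:
    - {"dx": 0.3,"dy": -0.01,"dz": 0,"wx": 0,"wy": 0,"wz": 0,"claw": 30}
    - {"dx": 0.6,"dy": -0.03,"dz": 0,"wx": 0,"wy": 0,"wz": 0,"claw": 30}
    - {"dx": 0.94,"dy": -0.04,"dz": 0,"wx": 0,"wy": 0,"wz": 0,"claw": 30}

```text
clock: 23.15
tool_pos: [0.5397, 0.0081, 0.2232]
eef_rot: [0.709, 0.706, -0.002, -0.001]
contact_force: [1.3, -0.6, -6.2]
opening: 0.458
finger_force: 45.0
```

step_arm:
  motion:
    - {"dx": 0.3,"dy": -0.01,"dz": 0,"wx": 0,"wy": 0,"wz": 0,"claw": 30}
    - {"dx": 0.6,"dy": -0.03,"dz": 0,"wx": 0,"wy": 0,"wz": 0,"claw": 30}
    - {"dx": 0.94,"dy": -0.04,"dz": 0,"wx": 0,"wy": 0,"wz": 0,"claw": 30}

```text
clock: 23.45
tool_pos: [0.5368, 0.083, 0.2232]
eef_rot: [0.709, 0.706, -0.002, -0.001]
contact_force: [0.2, -0.1, -8.2]
opening: 0.456
finger_force: 45.0
```

step_arm:
  motion:
    - {"dx": 0.3,"dy": -0.01,"dz": 0,"wx": 0,"wy": 0,"wz": 0,"claw": 30}
    - {"dx": 0.6,"dy": -0.03,"dz": 0,"wx": 0,"wy": 0,"wz": 0,"claw": 30}
    - {"dx": 0.8,"dy": -0.04,"dz": 0,"wx": 0,"wy": 0,"wz": 0,"claw": 30}
    - {"dx": 0.91,"dy": -0.04,"dz": 0,"wx": 0,"wy": 0,"wz": 0,"claw": 30}
    - {"dx": 0.91,"dy": -0.04,"dz": 0,"wx": 0,"wy": 0,"wz": 0,"claw": 30}

```text
clock: 23.95
tool_pos: [0.5352, 0.1568, 0.2249]
eef_rot: [0.708, 0.706, -0.001, -0.001]
contact_force: [-0.3, -0.7, -7.0]
opening: 0.456
finger_force: 45.0
```

step_arm:
  motion:
    - {"dx": 0,"dy": 0,"dz": 0.2,"wx": 0,"wy": 0,"wz": 0,"claw": 30}
    - {"dx": 0,"dy": 0,"dz": 0.4,"wx": 0,"wy": 0,"wz": 0,"claw": 30}
    - {"dx": 0,"dy": 0,"dz": 0.6,"wx": 0,"wy": 0,"wz": 0,"claw": 30}
    - {"dx": 0,"dy": 0,"dz": 0.8,"wx": 0,"wy": 0,"wz": 0,"claw": 30}
    - {"dx": 0,"dy": 0,"dz": 1,"wx": 0,"wy": 0,"wz": 0,"claw": 30}
    - {"dx": 0,"dy": 0,"dz": 1,"wx": 0,"wy": 0,"wz": 0,"claw": 30}

```text
clock: 24.55
tool_pos: [0.5344, 0.1532, 0.1439]
eef_rot: [0.709, 0.705, -0.003, -0.001]
contact_force: [-0.8, -0.6, -6.9]
opening: 0.459
finger_force: 45.0
```

step_arm:
  motion:
    - {"dx": 0,"dy": 0,"dz": 0.08,"wx": 0,"wy": 0,"wz": 0,"claw": 30}
    - {"dx": 0,"dy": 0,"dz": 0.16,"wx": 0,"wy": 0,"wz": 0,"claw": 30}
    - {"dx": 0,"dy": 0,"dz": 0.25,"wx": 0,"wy": 0,"wz": 0,"claw": 30}
    - {"dx": 0,"dy": 0,"dz": 0.25,"wx": 0,"wy": 0,"wz": 0,"claw": 30}
    - {"dx": 0,"dy": 0,"dz": 0.25,"wx": 0,"wy": 0,"wz": 0,"claw": 30}

```text
clock: 25.05
tool_pos: [0.5357, 0.1558, 0.1259]
eef_rot: [0.708, 0.706, -0.0, -0.0]
contact_force: [0.1, 0.4, -6.4]
opening: 0.453
finger_force: 45.0
```

step_arm:
  motion:
    - {"dx": 0,"dy": 0,"dz": 0.03,"wx": 0,"wy": 0,"wz": 0,"claw": 30}
    - {"dx": 0,"dy": 0,"dz": 0.06,"wx": 0,"wy": 0,"wz": 0,"claw": 30}
    - {"dx": 0,"dy": 0,"dz": 0.09,"wx": 0,"wy": 0,"wz": 0,"claw": 30}
    - {"dx": 0,"dy": 0,"dz": 0.09,"wx": 0,"wy": 0,"wz": 0,"claw": 30}

```text
clock: 25.45
tool_pos: [0.5355, 0.1557, 0.1184]
eef_rot: [0.708, 0.706, -0.0, -0.0]
contact_force: [0.0, 0.2, -7.3]
opening: 0.453
finger_force: 45.0
```

step_arm:
  motion:
    - {"dx": 0,"dy": 0,"dz": 0.01,"wx": 0,"wy": 0,"wz": 0,"claw": 30}
    - {"dx": 0,"dy": 0,"dz": 0.02,"wx": 0,"wy": 0,"wz": 0,"claw": 30}
    - {"dx": 0,"dy": 0,"dz": 0.02,"wx": 0,"wy": 0,"wz": 0,"claw": 30}

```text
clock: 25.75
tool_pos: [0.5358, 0.1558, 0.1172]
eef_rot: [0.708, 0.706, 0.0, 0.0]
contact_force: [0.4, 0.4, -5.4]
opening: 0.454
finger_force: 45.0
```

step_arm:
  motion:
    - {"dx": 0,"dy": 0,"dz": 0.01,"wx": 0,"wy": 0,"wz": 0,"claw": 30}
    - {"dx": 0,"dy": 0,"dz": 0.015,"wx": 0,"wy": 0,"wz": 0,"claw": 30}
    - {"dx": 0,"dy": 0,"dz": 0.015,"wx": 0,"wy": 0,"wz": 0,"claw": 30}

```text
clock: 26.05
tool_pos: [0.5358, 0.1558, 0.1171]
eef_rot: [0.708, 0.706, 0.0, 0.0]
contact_force: [-3.8, -1.2, 5.3]
opening: 0.456
finger_force: 45.0
```

Seated. Release, then on to the face mill.

step_arm:
  motion:
    - {"dx": 0,"dy": 0,"dz": 0,"wx": 0,"wy": 0,"wz": 0,"claw": 84}
    - {"dx": 0,"dy": 0,"dz": 0,"wx": 0,"wy": 0,"wz": 0,"claw": 84}
    - {"dx": 0,"dy": 0,"dz": 0,"wx": 0,"wy": 0,"wz": 0,"claw": 84}
    - {"dx": 0,"dy": 0,"dz": 0,"wx": 0,"wy": 0,"wz": 0,"claw": 84}
    - {"dx": 0,"dy": 0,"dz": 0,"wx": 0,"wy": 0,"wz": 0,"claw": 84}

```text
clock: 26.55
tool_pos: [0.5358, 0.1558, 0.1159]
eef_rot: [0.708, 0.706, 0.0, 0.0]
contact_force: [0.0, -0.6, 0.3]
opening: 0.884
finger_force: 0.0
```

step_arm:
  motion:
    - {"dx": 0,"dy": 0,"dz": -0.4,"wx": 0,"wy": 0,"wz": 0,"claw": 84}
    - {"dx": 0,"dy": 0,"dz": -1,"wx": 0,"wy": 0,"wz": 0,"claw": 84}
    - {"dx": 0,"dy": 0,"dz": -1,"wx": 0,"wy": 0,"wz": 0,"claw": 84}

```text
clock: 26.85
tool_pos: [0.5394, 0.1567, 0.201]
eef_rot: [0.709, 0.706, 0.005, 0.002]
contact_force: [0.6, 0.4, 0.6]
opening: 0.956
finger_force: 0.0
```

step_arm:
  motion:
    - {"dx": -0.93,"dy": 0.02,"dz": -0.15,"wx": 0,"wy": 0,"wz": 0,"claw": 84}
    - {"dx": -0.93,"dy": 0.02,"dz": -0.15,"wx": 0,"wy": 0,"wz": 0,"claw": 84}

```text
clock: 27.05
tool_pos: [0.5371, 0.0783, 0.2083]
eef_rot: [0.709, 0.705, -0.0, 0.001]
contact_force: [0.1, -0.6, -0.4]
opening: 0.952
finger_force: 0.0
```

step_arm:
  motion:
    - {"dx": -0.93,"dy": 0.02,"dz": 0,"wx": 0,"wy": 0,"wz": 0,"claw": 84}
    - {"dx": -0.93,"dy": 0.02,"dz": 0,"wx": 0,"wy": 0,"wz": 0,"claw": 84}

```text
clock: 27.25
tool_pos: [0.538, 0.0021, 0.2078]
eef_rot: [0.71, 0.704, -0.001, 0.001]
contact_force: [0.3, -0.3, 0.8]
opening: 0.952
finger_force: 0.0
```

step_arm:
  motion:
    - {"dx": -0.93,"dy": 0.02,"dz": 0,"wx": 0,"wy": 0,"wz": 0,"claw": 84}
    - {"dx": -0.93,"dy": 0.02,"dz": 0,"wx": 0,"wy": 0,"wz": 0,"claw": 84}

```text
clock: 27.45
tool_pos: [0.5391, -0.0724, 0.2076]
eef_rot: [0.71, 0.704, -0.001, 0.001]
contact_force: [0.3, 0.0, 0.1]
opening: 0.953
finger_force: 0.0
```

step_arm:
  motion:
    - {"dx": -0.93,"dy": 0.02,"dz": 0,"wx": 0,"wy": 0,"wz": 0,"claw": 84}
    - {"dx": -0.93,"dy": 0.02,"dz": 0,"wx": 0,"wy": 0,"wz": 0,"claw": 84}

```text
clock: 27.65
tool_pos: [0.5403, -0.1469, 0.2075]
eef_rot: [0.71, 0.704, -0.001, 0.001]
contact_force: [0.8, 0.3, -0.0]
opening: 0.95
finger_force: 0.0
```

step_arm:
  motion:
    - {"dx": -0.93,"dy": 0.02,"dz": 0,"wx": 0,"wy": 0,"wz": 0,"claw": 84}
    - {"dx": -0.93,"dy": 0.02,"dz": 0,"wx": 0,"wy": 0,"wz": 0,"claw": 84}

```text
clock: 27.85
tool_pos: [0.5413, -0.2214, 0.2075]
eef_rot: [0.71, 0.704, -0.001, 0.001]
contact_force: [0.5, -0.6, -0.7]
opening: 0.952
finger_force: 0.0
```

step_arm:
  motion:
    - {"dx": -0.5,"dy": 0.02,"dz": 0,"wx": 0,"wy": 0,"wz": 0,"claw": 84}
    - {"dx": -0.93,"dy": 0.02,"dz": 0,"wx": 0,"wy": 0,"wz": 0,"claw": 84}
    - {"dx": -0.93,"dy": 0.02,"dz": 0,"wx": 0,"wy": 0,"wz": 0,"claw": 84}
    - {"dx": -0.93,"dy": 0.02,"dz": 0,"wx": 0,"wy": 0,"wz": 0,"claw": 84}
    - {"dx": -0.93,"dy": 0.02,"dz": 0,"wx": 0,"wy": 0,"wz": 0,"claw": 84}

```text
clock: 28.35
tool_pos: [0.5439, -0.2887, 0.2074]
eef_rot: [0.708, 0.706, 0.001, -0.001]
contact_force: [-0.2, -0.0, -0.9]
opening: 0.953
finger_force: 0.0
```

step_arm:
  motion:
    - {"dx": -0.04,"dy": -0.01,"dz": 0.2,"wx": 0,"wy": 0,"wz": 0,"claw": 84}
    - {"dx": -0.04,"dy": -0.01,"dz": 0.4,"wx": 0,"wy": 0,"wz": 0,"claw": 84}
    - {"dx": -0.04,"dy": -0.01,"dz": 0.4,"wx": 0,"wy": 0,"wz": 0,"claw": 84}
    - {"dx": -0.04,"dy": -0.01,"dz": 0.4,"wx": 0,"wy": 0,"wz": 0,"claw": 84}

```text
clock: 28.75
tool_pos: [0.5432, -0.2924, 0.176]
eef_rot: [0.708, 0.706, 0.0, -0.0]
contact_force: [0.3, -1.0, 0.1]
opening: 0.952
finger_force: 0.0
```

step_arm:
  motion:
    - {"dx": -0.01,"dy": 0,"dz": 0.3,"wx": 0,"wy": 0,"wz": 0,"claw": 84}
    - {"dx": -0.01,"dy": 0,"dz": 0.7,"wx": 0,"wy": 0,"wz": 0,"claw": 84}
    - {"dx": -0.01,"dy": 0,"dz": 0.93,"wx": 0,"wy": 0,"wz": 0,"claw": 84}
    - {"dx": -0.01,"dy": 0,"dz": 0.93,"wx": 0,"wy": 0,"wz": 0,"claw": 84}
    - {"dx": -0.01,"dy": 0,"dz": 0.93,"wx": 0,"wy": 0,"wz": 0,"claw": 84}

```text
clock: 29.25
tool_pos: [0.5437, -0.2945, 0.1025]
eef_rot: [0.708, 0.706, 0.0, 0.001]
contact_force: [-0.0, 0.3, -0.0]
opening: 0.951
finger_force: 0.0
```

step_arm:
  motion:
    - {"dx": 0,"dy": 0,"dz": 0,"wx": 0,"wy": 0,"wz": 0,"claw": 36}
    - {"dx": 0,"dy": 0,"dz": 0,"wx": 0,"wy": 0,"wz": 0,"claw": 36}
    - {"dx": 0,"dy": 0,"dz": 0,"wx": 0,"wy": 0,"wz": 0,"claw": 36}
    - {"dx": 0,"dy": 0,"dz": 0,"wx": 0,"wy": 0,"wz": 0,"claw": 36}
    - {"dx": 0,"dy": 0,"dz": 0,"wx": 0,"wy": 0,"wz": 0,"claw": 36}
    - {"dx": 0,"dy": 0,"dz": 0,"wx": 0,"wy": 0,"wz": 0,"claw": 36}
  force: 50

```text
clock: 29.85
tool_pos: [0.5434, -0.2948, 0.1018]
eef_rot: [0.708, 0.706, 0.0, 0.001]
contact_force: [0.2, 0.2, 2.9]
opening: 0.533
finger_force: 50.0
```

step_arm:
  motion:
    - {"dx": 0,"dy": 0,"dz": -0.2,"wx": 0,"wy": 0,"wz": 0,"claw": 36}
    - {"dx": 0,"dy": 0,"dz": -0.5,"wx": 0,"wy": 0,"wz": 0,"claw": 36}
    - {"dx": 0,"dy": 0,"dz": -0.95,"wx": 0,"wy": 0,"wz": 0,"claw": 36}
    - {"dx": 0,"dy": 0,"dz": -0.95,"wx": 0,"wy": 0,"wz": 0,"claw": 36}

```text
clock: 30.25
tool_pos: [0.5447, -0.2958, 0.1803]
eef_rot: [0.709, 0.706, 0.001, 0.003]
contact_force: [2.1, -0.7, -7.7]
opening: 0.534
finger_force: 50.0
```

step_arm:
  motion:
    - {"dx": 0,"dy": 0,"dz": -0.3,"wx": 0,"wy": 0,"wz": 0,"claw": 36}
    - {"dx": 0,"dy": 0,"dz": -0.6,"wx": 0,"wy": 0,"wz": 0,"claw": 36}
    - {"dx": 0,"dy": 0,"dz": -0.6,"wx": 0,"wy": 0,"wz": 0,"claw": 36}

```text
clock: 30.55
tool_pos: [0.5436, -0.2951, 0.226]
eef_rot: [0.708, 0.706, 0.0, 0.001]
contact_force: [0.9, -0.8, -8.4]
opening: 0.534
finger_force: 50.0
```

step_arm:
  motion:
    - {"dx": 0.25,"dy": 0,"dz": 0,"wx": 0,"wy": 0,"wz": 0,"claw": 36}
    - {"dx": 0.6,"dy": 0,"dz": 0,"wx": 0,"wy": 0,"wz": 0,"claw": 36}
    - {"dx": 0.94,"dy": 0,"dz": 0,"wx": 0,"wy": 0,"wz": 0,"claw": 36}

```text
clock: 30.85
tool_pos: [0.5412, -0.2182, 0.2223]
eef_rot: [0.709, 0.705, -0.001, -0.002]
contact_force: [0.3, 0.0, -9.2]
opening: 0.533
finger_force: 50.0
```

step_arm:
  motion:
    - {"dx": 0.3,"dy": 0,"dz": 0,"wx": 0,"wy": 0,"wz": 0,"claw": 36}
    - {"dx": 0.6,"dy": 0,"dz": 0,"wx": 0,"wy": 0,"wz": 0,"claw": 36}
    - {"dx": 0.94,"dy": 0,"dz": 0,"wx": 0,"wy": 0,"wz": 0,"claw": 36}

```text
clock: 31.15
tool_pos: [0.5415, -0.1435, 0.2226]
eef_rot: [0.709, 0.706, -0.002, -0.002]
contact_force: [0.3, 0.2, -9.1]
opening: 0.533
finger_force: 50.0
```

step_arm:
  motion:
    - {"dx": 0.3,"dy": 0,"dz": 0,"wx": 0,"wy": 0,"wz": 0,"claw": 36}
    - {"dx": 0.6,"dy": 0,"dz": 0,"wx": 0,"wy": 0,"wz": 0,"claw": 36}
    - {"dx": 0.94,"dy": 0,"dz": 0,"wx": 0,"wy": 0,"wz": 0,"claw": 36}

```text
clock: 31.45
tool_pos: [0.5418, -0.0686, 0.2227]
eef_rot: [0.709, 0.706, -0.002, -0.002]
contact_force: [0.3, 1.1, -7.4]
opening: 0.534
finger_force: 50.0
```

step_arm:
  motion:
    - {"dx": 0.3,"dy": 0,"dz": 0,"wx": 0,"wy": 0,"wz": 0,"claw": 36}
    - {"dx": 0.6,"dy": 0,"dz": 0,"wx": 0,"wy": 0,"wz": 0,"claw": 36}
    - {"dx": 0.94,"dy": 0,"dz": 0,"wx": 0,"wy": 0,"wz": 0,"claw": 36}

```text
clock: 31.75
tool_pos: [0.5422, 0.0064, 0.2227]
eef_rot: [0.709, 0.706, -0.002, -0.001]
contact_force: [-0.4, 0.5, -8.1]
opening: 0.534
finger_force: 50.0
```

step_arm:
  motion:
    - {"dx": 0.3,"dy": 0,"dz": 0,"wx": 0,"wy": 0,"wz": 0,"claw": 36}
    - {"dx": 0.6,"dy": 0,"dz": 0,"wx": 0,"wy": 0,"wz": 0,"claw": 36}
    - {"dx": 0.8,"dy": 0,"dz": 0,"wx": 0,"wy": 0,"wz": 0,"claw": 36}
    - {"dx": 0.91,"dy": 0,"dz": 0,"wx": 0,"wy": 0,"wz": 0,"claw": 36}
    - {"dx": 0.91,"dy": 0,"dz": 0,"wx": 0,"wy": 0,"wz": 0,"claw": 36}

```text
clock: 32.25
tool_pos: [0.5431, 0.0803, 0.2237]
eef_rot: [0.708, 0.707, -0.001, -0.001]
contact_force: [0.3, 0.4, -7.9]
opening: 0.532
finger_force: 50.0
```

step_arm:
  motion:
    - {"dx": -0.01,"dy": -0.01,"dz": 0.2,"wx": 0,"wy": 0,"wz": 0,"claw": 36}
    - {"dx": -0.01,"dy": -0.01,"dz": 0.4,"wx": 0,"wy": 0,"wz": 0,"claw": 36}
    - {"dx": -0.01,"dy": -0.01,"dz": 0.6,"wx": 0,"wy": 0,"wz": 0,"claw": 36}
    - {"dx": -0.01,"dy": -0.01,"dz": 0.8,"wx": 0,"wy": 0,"wz": 0,"claw": 36}
    - {"dx": -0.01,"dy": -0.01,"dz": 1,"wx": 0,"wy": 0,"wz": 0,"claw": 36}
    - {"dx": -0.01,"dy": -0.01,"dz": 1,"wx": 0,"wy": 0,"wz": 0,"claw": 36}

```text
clock: 32.85
tool_pos: [0.5415, 0.076, 0.1431]
eef_rot: [0.709, 0.705, -0.003, -0.001]
contact_force: [-0.8, 0.4, -8.8]
opening: 0.533
finger_force: 50.0
```

step_arm:
  motion:
    - {"dx": 0,"dy": 0,"dz": 0.08,"wx": 0,"wy": 0,"wz": 0,"claw": 36}
    - {"dx": 0,"dy": 0,"dz": 0.16,"wx": 0,"wy": 0,"wz": 0,"claw": 36}
    - {"dx": 0,"dy": 0,"dz": 0.24,"wx": 0,"wy": 0,"wz": 0,"claw": 36}
    - {"dx": 0,"dy": 0,"dz": 0.24,"wx": 0,"wy": 0,"wz": 0,"claw": 36}
    - {"dx": 0,"dy": 0,"dz": 0.24,"wx": 0,"wy": 0,"wz": 0,"claw": 36}

```text
clock: 33.35
tool_pos: [0.5435, 0.0782, 0.1263]
eef_rot: [0.708, 0.706, 0.0, -0.0]
contact_force: [0.2, 0.5, -7.8]
opening: 0.534
finger_force: 50.0
```

step_arm:
  motion:
    - {"dx": 0,"dy": -0.01,"dz": 0.03,"wx": 0,"wy": 0,"wz": 0,"claw": 36}
    - {"dx": 0,"dy": -0.01,"dz": 0.06,"wx": 0,"wy": 0,"wz": 0,"claw": 36}
    - {"dx": 0,"dy": -0.01,"dz": 0.1,"wx": 0,"wy": 0,"wz": 0,"claw": 36}
    - {"dx": 0,"dy": -0.01,"dz": 0.1,"wx": 0,"wy": 0,"wz": 0,"claw": 36}

```text
clock: 33.75
tool_pos: [0.5423, 0.0782, 0.1179]
eef_rot: [0.708, 0.706, -0.0, -0.0]
contact_force: [-0.9, 0.1, -7.8]
opening: 0.536
finger_force: 50.0
```

step_arm:
  motion:
    - {"dx": 0,"dy": 0,"dz": 0.01,"wx": 0,"wy": 0,"wz": 0,"claw": 36}
    - {"dx": 0,"dy": 0,"dz": 0.025,"wx": 0,"wy": 0,"wz": 0,"claw": 36}
    - {"dx": 0,"dy": 0,"dz": 0.025,"wx": 0,"wy": 0,"wz": 0,"claw": 36}

```text
clock: 34.05
tool_pos: [0.5428, 0.0782, 0.1169]
eef_rot: [0.708, 0.706, 0.0, 0.0]
contact_force: [-1.7, 0.5, -2.4]
opening: 0.532
finger_force: 50.0
```

Contact. I'll press a touch more, release, lift, and retreat to the right for a final look.

step_arm:
  motion:
    - {"dx": 0,"dy": 0,"dz": 0.01,"wx": 0,"wy": 0,"wz": 0,"claw": 36}
    - {"dx": 0,"dy": 0,"dz": 0.01,"wx": 0,"wy": 0,"wz": 0,"claw": 36}

```text
clock: 34.25
tool_pos: [0.5428, 0.0782, 0.1168]
eef_rot: [0.708, 0.706, 0.0, 0.0]
contact_force: [-3.2, -0.3, 6.6]
opening: 0.529
finger_force: 50.0
```

step_arm:
  motion:
    - {"dx": 0,"dy": 0,"dz": 0,"wx": 0,"wy": 0,"wz": 0,"claw": 84}
    - {"dx": 0,"dy": 0,"dz": 0,"wx": 0,"wy": 0,"wz": 0,"claw": 84}
    - {"dx": 0,"dy": 0,"dz": 0,"wx": 0,"wy": 0,"wz": 0,"claw": 84}
    - {"dx": 0,"dy": 0,"dz": 0,"wx": 0,"wy": 0,"wz": 0,"claw": 84}
    - {"dx": 0,"dy": 0,"dz": 0,"wx": 0,"wy": 0,"wz": 0,"claw": 84}

```text
clock: 34.75
tool_pos: [0.5428, 0.0782, 0.1155]
eef_rot: [0.708, 0.706, 0.0, 0.0]
contact_force: [-0.4, 0.6, 0.3]
opening: 0.946
finger_force: 0.0
```

step_arm:
  motion:
    - {"dx": 0,"dy": 0,"dz": -0.4,"wx": 0,"wy": 0,"wz": 0,"claw": 84}
    - {"dx": 0,"dy": 0,"dz": -1,"wx": 0,"wy": 0,"wz": 0,"claw": 84}
    - {"dx": 0,"dy": 0,"dz": -1,"wx": 0,"wy": 0,"wz": 0,"claw": 84}

```text
clock: 35.05
tool_pos: [0.5464, 0.0786, 0.2005]
eef_rot: [0.709, 0.706, 0.004, 0.003]
contact_force: [0.7, 0.7, 0.4]
opening: 0.953
finger_force: 0.0
```

step_arm:
  motion:
    - {"dx": -1,"dy": 0,"dz": -0.3,"wx": 0,"wy": 0,"wz": 0,"claw": 84}
    - {"dx": -1,"dy": 0,"dz": -0.3,"wx": 0,"wy": 0,"wz": 0,"claw": 84}
    - {"dx": -1,"dy": 0,"dz": -0.3,"wx": 0,"wy": 0,"wz": 0,"claw": 84}

```text
clock: 35.35
tool_pos: [0.5427, -0.0083, 0.2205]
eef_rot: [0.712, 0.703, -0.001, 0.002]
contact_force: [-0.6, -0.3, 0.1]
opening: 0.948
finger_force: 0.0
```

step_arm:
  motion:
    - {"dx": -1,"dy": 0,"dz": 0,"wx": 0,"wy": 0,"wz": 0,"claw": 84}
    - {"dx": -1,"dy": 0,"dz": 0,"wx": 0,"wy": 0,"wz": 0,"claw": 84}
    - {"dx": -1,"dy": 0,"dz": 0,"wx": 0,"wy": 0,"wz": 0,"claw": 84}

```text
clock: 35.65
tool_pos: [0.5414, -0.0872, 0.219]
eef_rot: [0.711, 0.703, -0.001, 0.001]
contact_force: [0.7, 0.3, 0.3]
opening: 0.954
finger_force: 0.0
```

step_arm:
  motion:
    - {"dx": -1,"dy": 0,"dz": 0,"wx": 0,"wy": 0,"wz": 0,"claw": 84}
    - {"dx": -1,"dy": 0,"dz": 0,"wx": 0,"wy": 0,"wz": 0,"claw": 84}
    - {"dx": -1,"dy": 0,"dz": 0,"wx": 0,"wy": 0,"wz": 0,"claw": 84}
    - {"dx": -1,"dy": 0,"dz": 0,"wx": 0,"wy": 0,"wz": 0,"claw": 84}

```text
clock: 36.05
tool_pos: [0.5417, -0.1608, 0.2189]
eef_rot: [0.708, 0.706, 0.0, -0.001]
contact_force: [-0.0, 0.5, 0.8]
opening: 0.951
finger_force: 0.0
```

```bash
python3 - <<'E'
from h import *
p,d=snap('top'); q,_=snap('side')
a=cv2.resize(p[130:290,110:310],(600,480),interpolation=cv2.INTER_CUBIC); cv2.imwrite('pics/f1.png',a[:,:,::-1])
cv2.imwrite('pics/f2.png',cv2.resize(q[160:400,200:400],None,fx=2.5,fy=2.5,interpolation=cv2.INTER_CUBIC)[:,:,::-1])
W=cloud('top',d); m=np.zeros((480,640),bool);m[180:270,115:275]=1;m&=W[...,2]>.106
n,l,s,ce=cv2.connectedComponentsWithStats(m.astype(np.uint8))
for i in range(1,n):
    if s[i,4]>30:
        z=W[l==i]; f=z[(z[:,2]<.116)]; print(s[i],np.median(f[:,2]).round(4),z.mean(0).round(3),z.max(0).round(3))
E
```

```text
[ 150  180  125   90 9556] 0.1099 [ 0.332 -0.069  0.835] [0.547 0.259 0.852]
[126 200  29  27 559] 0.1112 [0.52  0.306 0.137] [0.552 0.335 0.179]
```

View pics/f1.png

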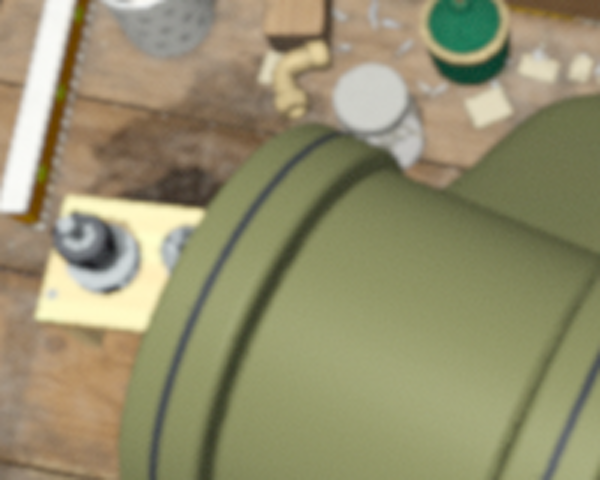

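View pics/f2.png

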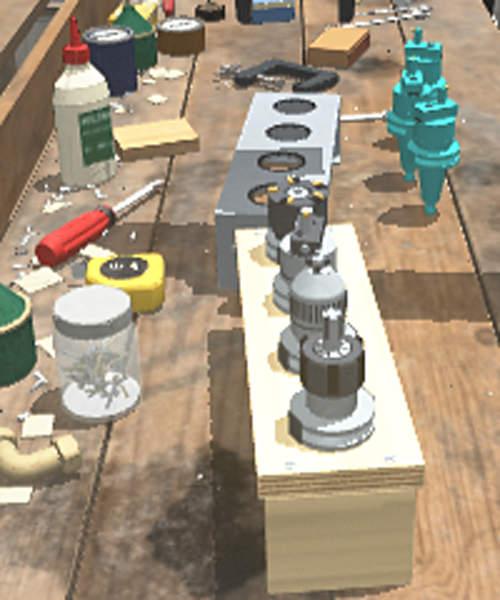

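The top view is mostly hidden by the arm, but it shows the collet chuck seated at (100,250), with its flange top at 0.111 m as it should be. The side view shows, near to far (left to right for the robot): collet chuck (335,390), drill chuck (318,310), boring head (308,255) and face mill (297,210). All four are upright and seated, the steel rack is empty, and the tape measure, jar and look-alikes have not moved. The spanner is partly in view and looks unmoved.

```bash
python3 -c "
from h import *
print(workorder.finish_job())"
```

```text
the job is handed in; nothing more can be done
None
```

I moved all four tools into the plywood rack in the same order as before (collet chuck, drill chuck, boring head, face mill, left to right), each lowered until it touched its seat, and handed the job in at about 36 s.

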